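# Set up the cue repair station: tubes upright at the fence, spanners on their pegs

## Robot

A 6-joint arm with a two-finger parallel gripper is mounted at the origin on the work surface. World frame = base frame: x ahead of the robot, y to its left, z up, the work surface at z = 0. Lengths are in mm, angles in degrees, forces in N, time in s.
With the tool pointing down it reaches from about 350 to 850 mm from the base axis. Payload 8.1 kg.
Tool frame: the origin (TCP) lies midway between the tips of the shut fingers; the grasp point (between the pads) lies 19 mm behind it; z points along the fingers, y is the line along which they close (so a half turn about z gives the same grasp; the last joint's range is limited). The gripper opens to 85 mm and grips with 20 to 120 N. Pads are 22 mm wide; open, the fingers measure 114 mm over their backs; the gripper's body (76 mm by 85 mm) begins 54 mm behind the grasp point. The pads swing forward as they close: fully open they stand 13 mm farther back than shut.
Start: joints at [59.336, 7.471, 85.268, -0, 87.261, -4.893], TCP at [260.851, 540.335, 231.292] pointing down, gripper open.
Joint ranges: [-169.43, 169.43], [-51.17, 129.36], [1.28, 143.12], [-76.62, 256.62], [0, 156.53], [-152.29, 152.29]. Speed limits (degrees/s): [136.94, 136.94, 159.86, 180, 180, 180].

## Interface

Orientations are given as [roll, pitch, yaw] about the fixed x, y, z axes, in that order (R = Rz(yaw) Ry(pitch) Rx(roll)).
In Python, from bench import r gives the robot as it stands.
- The arm moves only by the tool steer_hand, called after "Emit:" in YAML: its name, and indented under it one key for each argument. Schema: {"type":"object","properties":{"rows":{"type":"array","items":{"type":"array","items":{"type":"array","items":{"type":"number"},"minItems":7,"maxItems":7},"minItems":1,"maxItems":8},"minItems":1,"maxItems":1},"clamp_n":{"type":"number"},"only":{"type":"string"},"quiet":{"type":"boolean"},"lines":{"type":"string"}},"required":["rows"],"additionalProperties":false}. rows is a list that holds a single list of rows (three levels of brackets), with 1 to 8 rows, each of 7 numbers: a rotation vector rx, ry, rz in normalised numbers (1 is 90 degrees), then dx, dy, dz in a scale on which 1.0 is 400 mm, then the finger opening in mm; each row is the pose to reach, as a shift and turn from the pose commanded when the call began, along the tool's axes at that moment; what a row does not reach only later rows make up. A row lasts 1/8 s, in which the tool goes at most 62.5 mm and 10.7 degrees, less where a joint would pass 70% of its speed; a pose out of reach is approached as far as the arm can. The fingers move at their own pace and stop on an object; clamp_n is the grip in N (left out, the last holds). Time passes only in rows, so rows that do not move let the fingers close. The tool returns the time, the measured TCP pose, the force, the opening and the grip force at its end. only (a regular expression) keeps the lines of the reply that match it, lines (a string "A,B") keeps lines A to B, and quiet returns only ok. Shift and turn numbers lie between -1 and 1, and a call with a number outside is refused. Input that does not fit is refused with a message, and nothing moves.
- r.sense(): the state, without advancing time (a new reading comes with each control period).
- r.snapshot(name): name is "scene" or "side" or "wrist"; returns a dict with "pixels" (384x512x3 uint8, blue, green, red), "fx", "fy", "cx", "cy" (pixels), "D" ([k1, k2, p1, p2, k3] as OpenCV has them; the pictures are not rectified), "pose" (4x4, takes a point from camera to world coordinates). Camera axes: x right, y up, looking along -z (the intrinsics and any distortion apply to the point x, -y, -z); pixel columns grow to the right and rows downward; lengths in mm; the calibration is good to about 2 mm. A picture is of the moment at which its call begins. There is no depth.
- r.hand_in(): hands the job in; it is judged then, once.
The state is a dict: "time": time; "joint_pos": joint angles; "qd": joint speeds; "joint_efforts": joint torques, N m; "tool_pos": TCP position; "tcp_rot": TCP orientation; "ft_force": force on the tool from outside, world axes, zero at the start; "wrist_torque": the same for the moment, N m; "finger_gap": finger opening in mm; "grip_force": force on a finger pad.
Only numpy, scipy, OpenCV 4.12 (cv2) and the standard library are available. Lean on these libraries where they do the work, as an engineer would, in place of code of your own. Each camera call takes 0.05 s, during which the arm holds its last target. There are 200 camera calls.

## Task

Get the cue repair station ready: push every ferrule tube lying in the blue rack foot first against the fence and, never picking the foot end up off the counter, tip it up about that end until it stands upright on its foot, close against the fence, orange knob on top. Also hang each of the two flat spanners by its eye on the tilted peg of its own colour. Leave the puck, the dispenser and the ferrule holder alone.

Things in the scene. Friction and masses are not known exactly. Their poses are not given: they have to be found in the camera images.
- rack: Fixed blue rack. Origin: on the counter, mid-length, in the face (plane x = 0) of its fence, a wall 360 mm long along y, 60 mm high, 16 mm thick. Lanes lie on the -x side, towards the robot, centred at y = -127.5, -42.5, 42.5, 127.5 mm, 47 mm wide between black guide strips 12 mm high, 6 mm thick, running from the fence to x = -70 mm. A lane's floor is the counter. z up.
- tube0: Loose tube, may be absent: 40 mm across, 120 mm long, orange ball knob 28 mm across centred 140 mm from the foot; 0.35 kg. Lies in lane y = -127.5 mm, black foot 5 to 35 mm short of the fence, knob to the robot. Origin: centre of the foot face; +x runs foot to knob (up when standing). Held by the knob at 20 N it pivots between the pads. Stands if freed within 10 degrees.
- tube1: Loose tube, may be absent: 40 mm across, 120 mm long, orange ball knob 28 mm across centred 140 mm from the foot; 0.35 kg. Lies in lane y = -42.5 mm, black foot 5 to 35 mm short of the fence, knob to the robot. Origin: centre of the foot face; +x runs foot to knob (up when standing). Held by the knob at 20 N it pivots between the pads. Stands if freed within 10 degrees.
- tube2: Loose tube, may be absent: 40 mm across, 120 mm long, orange ball knob 28 mm across centred 140 mm from the foot; 0.35 kg. Lies in lane y = 42.5 mm, black foot 5 to 35 mm short of the fence, knob to the robot. Origin: centre of the foot face; +x runs foot to knob (up when standing). Held by the knob at 20 N it pivots between the pads. Stands if freed within 10 degrees.
- tube3: Loose tube, may be absent: 40 mm across, 120 mm long, orange ball knob 28 mm across centred 140 mm from the foot; 0.35 kg. Lies in lane y = 127.5 mm, black foot 5 to 35 mm short of the fence, knob to the robot. Origin: centre of the foot face; +x runs foot to knob (up when standing). Held by the knob at 20 N it pivots between the pads. Stands if freed within 10 degrees.
- stand: Fixed dark steel peg stand. Origin on the counter under the middle of its level bar (20 mm square, 280 mm along the stand's y, axis 165 mm above the counter) on two 20 mm square posts at y = -130 and 130 mm with feet 8 mm high. Its -x side faces the robot; two pegs rise from it that way.
- peg_green: Fixed round steel peg, 8 mm in diameter, with a green collar and tip on a green stretch of the bar, at y = 65 mm of the stand. Origin: its root, in the middle of the bar's robot-side face, 165 mm above the counter. +z runs along the peg to its free tip, 70 mm from the origin: towards the robot (stand's -x) and up, leaning 30 degrees from vertical.
- spanner_green: Loose green flat spanner: a plate 130 mm long (its x), 44 mm wide (its y), 8 mm thick (its z), 80 g, with a 26 mm round eye through it centred at x = +43 mm, y = 0. It starts lying flat on the counter, eye end away from the robot. Origin: middle of its underside. Both faces serve alike; a small dark mark is on top at the other end.
- eye_green (a point): Centre of the eye of the green spanner, at half the plate's thickness; axes as the spanner's, z is the eye's axis.
- peg_red: Fixed round steel peg, 8 mm in diameter, with a red collar and tip on a red stretch of the bar, at y = -65 mm of the stand. Origin: its root, in the middle of the bar's robot-side face, 165 mm above the counter. +z runs along the peg to its free tip, 70 mm from the origin: towards the robot (stand's -x) and up, leaning 30 degrees from vertical.
- spanner_red: Loose red flat spanner: a plate 130 mm long (its x), 44 mm wide (its y), 8 mm thick (its z), 80 g, with a 26 mm round eye through it centred at x = +43 mm, y = 0. It starts lying flat on the counter, eye end away from the robot. Origin: middle of its underside. Both faces serve alike; a small dark mark is on top at the other end.
- eye_red (a point): Centre of the eye of the red spanner, at half the plate's thickness; axes as the spanner's, z is the eye's axis.
- puck: Bystander: green stone sharpening puck, 76 mm in diameter, 28 mm high; origin at the centre of its underside. Leave alone.
- dispenser: Bystander: black push button tip dispenser, 90 x 80 mm, 114 mm high with its button; origin at the centre of its underside. Leave alone.
- holder: Bystander: clear acrylic ferrule holder with white ferrules, 90 x 140 mm, 54 mm high; origin at the centre of its underside. Leave alone.

How it is judged (in metres and radians):
On the way:
1. a tube is seen part-way up (about 27 to 63 degrees from upright) with its foot down at the fence (((angle between tube0's own x axis and vertical between 0.5 and 1.1 rad and x of tube0 in the frame of rack between -0.045 and 0 m and z of tube0 in the frame of rack below 0.03 m) or (angle between tube1's own x axis and vertical between 0.5 and 1.1 rad and x of tube1 in the frame of rack between -0.045 and 0 m and z of tube1 in the frame of rack below 0.03 m) or (angle between tube2's own x axis and vertical between 0.5 and 1.1 rad and x of tube2 in the frame of rack between -0.045 and 0 m and z of tube2 in the frame of rack below 0.03 m) or (angle between tube3's own x axis and vertical between 0.5 and 1.1 rad and x of tube3 in the frame of rack between -0.045 and 0 m and z of tube3 in the frame of rack below 0.03 m))), for 0.1 s.
At the end, for the whole second after the job is handed in: Every tube present stands on its foot on the counter, knob up, within 0.08 rad of vertical, its side within 10 mm of the fence; each spanner hangs with its eye threaded on the peg of its own colour (peg axis within 14 mm sideways of the eye centre), clear of the counter; all at rest (angle between each of tube0, tube1, tube2, tube3's own x axis and vertical below 0.08 rad and x of tube0 in the frame of rack between -0.03 and -0.012 m and y of tube0 in the frame of rack between -0.165 and 0.165 m and z of each of tube0, tube1, tube2, tube3 in the frame of rack below 0.006 m and linear speed of each of tube0, tube1, tube2, tube3 below 0.03 m/s and x of tube1 in the frame of rack between -0.03 and -0.012 m and y of tube1 in the frame of rack between -0.165 and 0.165 m and x of tube2 in the frame of rack between -0.03 and -0.012 m and y of tube2 in the frame of rack between -0.165 and 0.165 m and x of tube3 in the frame of rack between -0.03 and -0.012 m and y of tube3 in the frame of rack between -0.165 and 0.165 m and x of eye_green in the frame of peg_green between -0.018 and 0.018 m and y of eye_green in the frame of peg_green between -0.014 and 0.014 m and z of eye_green in the frame of peg_green between -0.02 and 0.058 m and height (world z) of each of spanner_green, spanner_red above 0.05 m and linear speed of each of spanner_green, spanner_red below 0.05 m/s and x of eye_red in the frame of peg_red between -0.018 and 0.018 m and y of eye_red in the frame of peg_red between -0.014 and 0.014 m and z of eye_red in the frame of peg_red between -0.02 and 0.058 m); the robot touches nothing.
It fails at once if the foot of a tube is lifted well clear of the counter (foot centre more than 55 mm up) (height (world z) of any of tube0, tube1, tube2, tube3 above 0.055 m).
It fails at once if the puck is moved by more than 20 mm (distance of puck from where it was at the start of the episode above 0.02 m).
It fails at once if the dispenser is moved by more than 20 mm (distance of dispenser from where it was at the start of the episode above 0.02 m).
It fails at once if the holder is moved by more than 20 mm (distance of holder from where it was at the start of the episode above 0.02 m).
Of tube0, tube1, tube2, tube3 only 3 to 4 are there at a start; the rules pass over those that are not, and their reading is None.
At some moment in a run one of spanner_green, spanner_red may be knocked a few centimetres aside while the robot is not near it.
Once in a run the grip may slacken for a moment while it holds something.
It also fails if it takes over 208 s, if anything falls off the work surface, if the arm or the gripper's body presses on something with over 40 N, if the wrist force passes 120 N, or if a joint passes its speed limit or range.

## Working session

There is one attempt and no reset: what is moved stays moved. The work goes in short steps, Python scripts to look and compute and a tool call to move; the robot and the scene stay as the last step left them, time stands still between calls to the robot, and variables do not carry over. Pictures are saved under pics/ and viewed, at most 14 in all, crops included, and the job is handed in when it is done.

```bash
ls; mkdir -p pics
```

Run:
```python
from bench import r
import cv2,numpy as np
for n in("scene","side"):
    s=r.snapshot(n); cv2.imwrite(f"pics/{n}0.png",cv2.resize(s["pixels"],(800,600),interpolation=cv2.INTER_CUBIC))
    print(n,s["fx"],s["fy"],s["cx"],s["cy"],s["D"],np.round(s["pose"],3).tolist())
print(r.sense())
```

```text
bench.py
pics
scene 420.9017507813679 420.9017507813679 251.32149987255406 193.43603265457364 [-0.13595311  0.          0.          0.          0.        ] [[0.864, -0.305, 0.4, 1014.299], [0.503, 0.518, -0.692, -712.873], [0.004, 0.799, 0.601, 721.906], [0.0, 0.0, 0.0, 1.0]]
side 363.1994589521546 363.1994589521546 252.31482909054077 192.66571315986835 [-0.03616702  0.          0.          0.          0.        ] [[0.984, 0.136, -0.116, 512.659], [-0.178, 0.675, -0.716, -720.122], [-0.019, 0.725, 0.689, 809.157], [0.0, 0.0, 0.0, 1.0]]
{'time': 0.1, 'joint_pos': array([ 5.93358156e+01,  7.51113217e+00,  8.53256832e+01, -6.90422668e-04,
        8.72604000e+01, -4.89308456e+00]), 'qd': array([-0.1227385 , -0.06124711, -0.18247254, -0.11463668, -0.07639595,
        0.09057656]), 'joint_efforts': array([ 9.93005597e-04, -5.70949244e+01, -5.01942909e+01, -2.63296861e-04,
        8.10649391e-03,  6.51683422e-05]), 'tool_pos': array([260.59046677, 539.89247062, 230.32032471]), 'tcp_rot': array([-1.79903080e+02, -7.60507732e-03,  1.54228927e+02]), 'ft_force': array([-0.11422436, -1.04363668,  0.23947497]), 'wrist_torque': array([-0.05366679, -0.02464389,  0.00899876]), 'grip_force': 0.0, 'finger_gap': 85.49619188831258}
```

View pics/scene0.png

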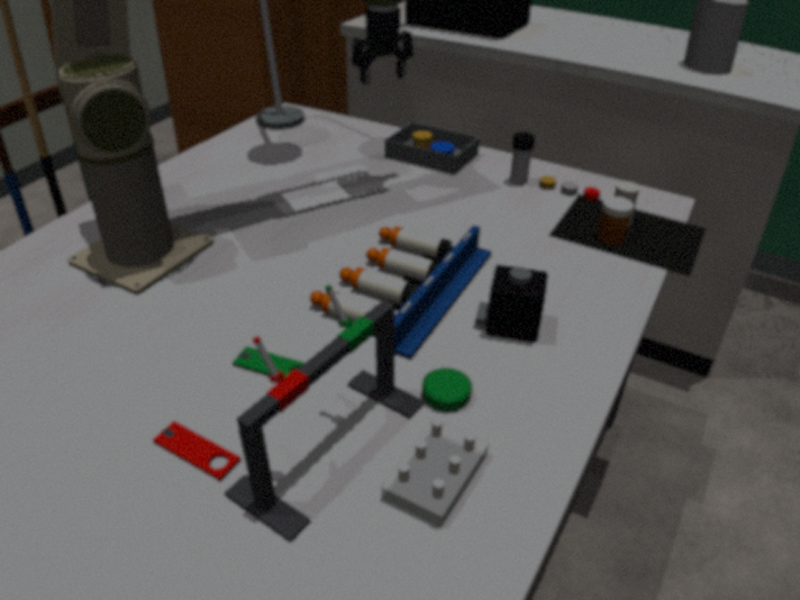

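View pics/side0.png

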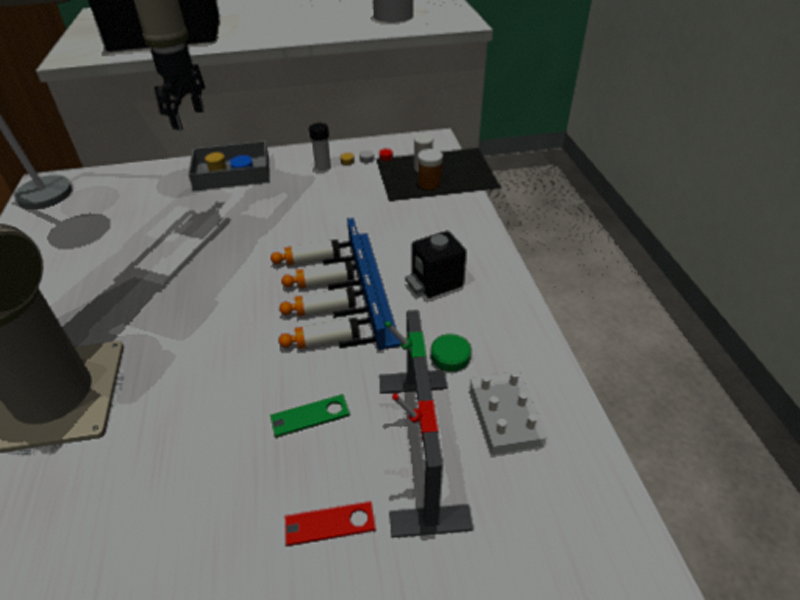

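The overview shows four tubes with knobs at about (277,257), (288,281), (287,309) and (286,340) in the side view. The green spanner is near (310,415), the red one near (330,523), and the pegs near (395,335) and (405,405). I'll enlarge crops to get exact points.

Create h.py:
```python
import cv2,numpy as np
from scipy.spatial.transform import Rotation as R
def cam(s):
    K=np.array([[s["fx"],0,s["cx"]],[0,s["fy"],s["cy"]],[0,0,1.]]); return K,np.array(s["D"],float),np.array(s["pose"],float)
def proj(c,P):
    K,D,T=c; p=(np.atleast_2d(P)-T[:3,3])@T[:3,:3]; p=p*[1,-1,-1]
    return cv2.projectPoints(p.reshape(-1,1,3),np.zeros(3),np.zeros(3),K,D)[0].reshape(-1,2)
def ray(c,uv,z):
    K,D,T=c; n=cv2.undistortPoints(np.array(uv,float).reshape(-1,1,2),K,D).reshape(-1,2)
    d=np.c_[n[:,0],-n[:,1],-np.ones(len(n))]@T[:3,:3].T
    return T[:3,3]+d*((z-T[2,3])/d[:,2])[:,None]
```

Run:
```python
from bench import r
import cv2,numpy as np
from h import *
S={}
for n in("side","scene"):
    s=r.snapshot(n); np.save(f"{n}.npy",s,allow_pickle=True); S[n]=s
a=S["side"]["pixels"]
def crop(a,x,y,w,h,k,f):
    cv2.imwrite(f,cv2.resize(a[y:y+h,x:x+w],None,fx=k,fy=k,interpolation=cv2.INTER_CUBIC))
crop(a,168,135,100,90,6,"pics/c1.png")
crop(a,170,190,135,155,3.8,"pics/c2.png")
crop(S["scene"]["pixels"],90,135,230,215,2.75,"pics/c3.png")
for n,s in S.items():
    c=cam(s); hsv=cv2.cvtColor(s["pixels"],cv2.COLOR_BGR2HSV)
    H,Sa,V=cv2.split(hsv)
    for nm,m in(("red",((H<4)|(H>175))&(Sa>150)&(V>70)),("green",(H>45)&(H<75)&(Sa>130)&(V>50)),("orange",(H>5)&(H<16)&(Sa>170)&(V>90))):
        k,l,st,ce=cv2.connectedComponentsWithStats(m.astype(np.uint8))
        for i in range(1,k):
            if st[i,4]>15: print(n,nm,st[i],np.round(ce[i],1),np.round(ray(c,ce[i],{"red":8,"green":8,"orange":20}[nm])[0]))
```

```text
side red [243  95   8   5  31] [246.3  97.4] [730. 722.   8.]
side red [262 256  18  21 233] [272.2 266.1] [ 649. -175.    8.]
side red [183 321  57  28 909] [209.5 334.8] [ 468. -332.    8.]
side green [257 212  15  17 160] [265.7 220. ] [665. -11.   8.]
side green [276 214  25  20 389] [288.2 223.5] [727. -38.   8.]
side green [173 253  50  26 558] [196.4 265.5] [ 452. -135.    8.]
side orange [174 162   7   5  22] [176.9 164.1] [414. 294.  20.]
side orange [181 176  14   6  45] [186.9 178.7] [445. 209.  20.]
side orange [179 194  15   6  53] [185.9 196.5] [438. 124.  20.]
side orange [179 214  16   7  63] [186. 217.] [434.  36.  20.]
scene red [375 121   8   5  31] [378.5 122.6] [727. 728.   8.]
scene red [172 236  25  20 248] [183.3 245.7] [ 503. -158.    8.]
scene red [ 99 271  54  36 751] [124.8 287.3] [ 472. -331.    8.]
scene green [217 203  22  16 185] [226.8 209.7] [519.  13.   8.]
scene green [150 223  22  16 182] [161.5 230.9] [ 423. -144.    8.]
scene green [173 227  21  12 117] [181.8 232.4] [ 471. -121.    8.]
scene green [271 236  30  22 523] [285.7 246.9] [719. -35.   8.]
scene orange [244 146  11   7  41] [249.  148.4] [419. 301.  20.]
scene orange [236 160  12   7  48] [241.5 162.4] [441. 217.  20.]
scene orange [219 172  12   8  57] [224.5 174.9] [434. 133.  20.]
scene orange [200 187  11   9  57] [205.1 190.5] [429.  41.  20.]
```

View pics/c1.png

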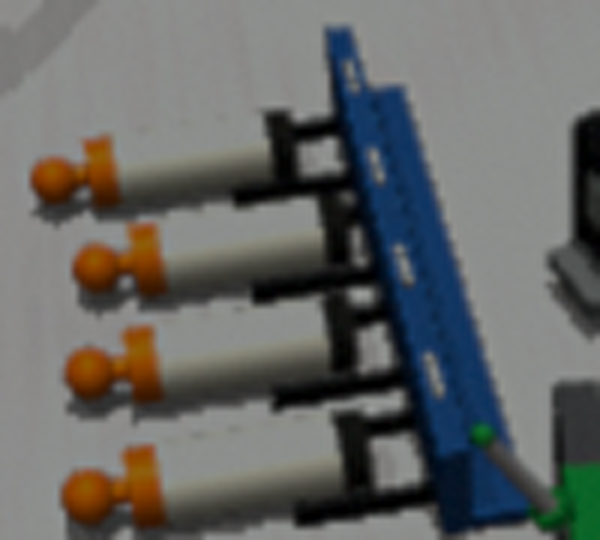

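View pics/c2.png

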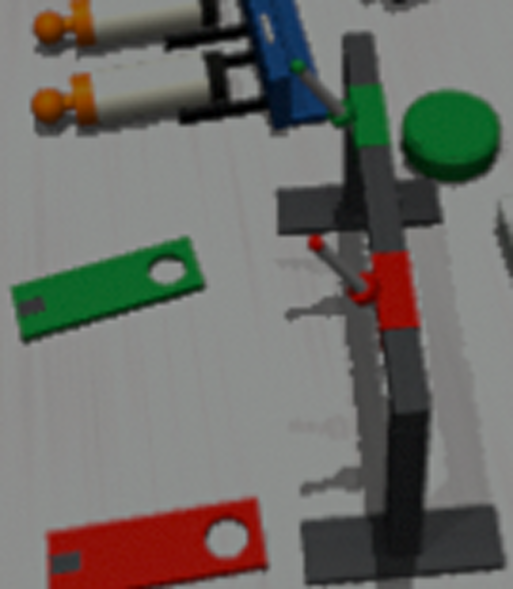

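View pics/c3.png

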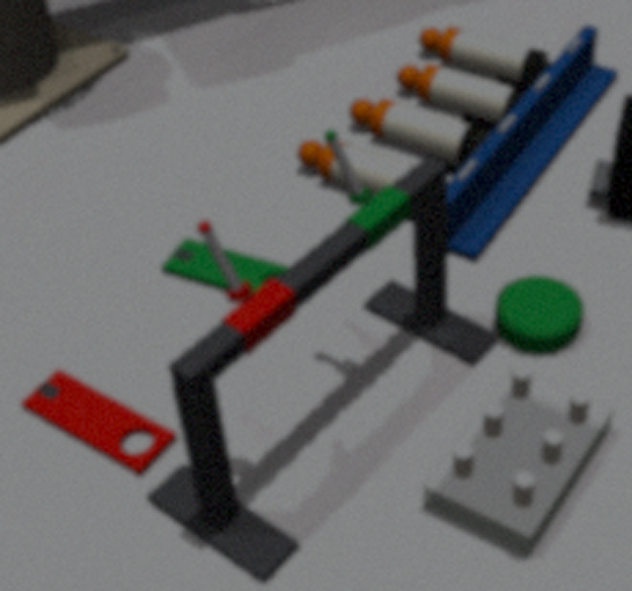

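Pixel readings from the crops:
- **c1:** knobs at (53,180), (97,268), (90,371) and (88,494). The fence top front edge runs from (328,28) to (440,453).
- **c2:** green peg tip (297,65), red peg tip (316,242). Green eye (168,269), red eye (227,538).
- **c3:** peg tips (331,136) and (205,228). Red eye (137,442).

Create m.py:
```python
from h import *
from scipy.optimize import least_squares
sd=np.load("side.npy",allow_pickle=True).item(); sc=np.load("scene.npy",allow_pickle=True).item()
A,B=cam(sd),cam(sc)
f=lambda p,k,o:(np.array(p,float)+.5)/k-.5+np.array(o)
c1=lambda *p:f(p,6,(168,135)); c2=lambda *p:f(p,3.8,(170,190)); c3=lambda *p:f(p,2.75,(90,135))
def tri(a,b):
    s=least_squares(lambda X:np.r_[proj(A,X)[0]-a,proj(B,X)[0]-b],[550,0,100]); return s.x,np.abs(s.fun).max()
```

Run:
```python
from m import *
np.set_printoptions(precision=1,suppress=True)
print("tips g",*tri(c2(297,65),c3(331,136)),"r",*tri(c2(316,242),c3(205,228)))
print("roots g",*tri(c2(345,118),c3(363,197)),"r",*tri(c2(362,290),c3(238,293)))
K=[(53,180),(97,268),(90,371),(88,494)];K3=[(430,40),(408,77),(362,112),(312,154)]
for a,b in zip(K,K3): print("knob side z20",ray(A,c1(*a),20)[0],"scene",ray(B,c3(*b),20)[0],tri(c1(*a),c3(*b)))
print("fence side", ray(A,[c1(328,28),c1(352,28),c1(440,453),c1(470,447)],60), "bottom near",ray(A,c1(447,530),0))
print("fence scene far",ray(B,[c3(584,28),c3(596,32)],60), 'foot flange',ray(B,[c3(614,73),c3(475,255)],4),ray(A,[c1(405,88),c1(530,515)],4))
# guide strip ends (near, robot side) top
print("strips",ray(A,[c1(236,192),c1(253,288),c1(274,396),c1(297,515)],8))
print("green",ray(A,[c2(12,287),c2(190,238),c2(205,287),c2(25,338),c2(168,269),c2(32,305)],8),ray(B,c3(180,257),8))
print("red",ray(A,[c2(48,533),c2(258,499),c2(267,568),c2(227,538),c2(66,562)],8),ray(B,[c3(58,371),c3(175,438),c3(140,470),c3(25,402),c3(137,442),c3(49,391)],8))
```

```text
tips g [ 593.3 -152.7  221.6] 0.03939836076969527 r [ 581.  -283.5  222.4] 0.009378537891592487
roots g [ 621.3 -156.7  176. ] 0.9121354154511323 r [ 605.3 -286.4  176.9] 0.028464402122324373
knob side z20 [412.7 291.1  20. ] scene [413.5 291.4  20. ] (array([412.6, 292.9,  18.8]), np.float64(0.04774977888737908))
knob side z20 [434.6 208.3  20. ] scene [433.3 210.1  20. ] (array([434.7, 207.4,  21.5]), np.float64(0.15885307377288882))
knob side z20 [427.5 126.6  20. ] scene [427.1 126.4  20. ] (array([427.5, 125.8,  20.6]), np.float64(0.04187380257349105))
knob side z20 [422.9  38.5  20. ] scene [424.7  37.5  20. ] (array([422.7,  40.3,  17.7]), np.float64(0.08746350339518472))
fence side [[582.8 351.2  60. ]
 [596.8 348.3  60. ]
 [593.9  -6.   60. ]
 [608.6  -4.9  60. ]] bottom near [[595.6  -1.7   0. ]]
fence scene far [[583.8 345.6  60. ]
 [599.2 344.4  60. ]] foot flange [[620.1 359.4   4. ]
 [634.3   2.4   4. ]] [[627.1 358.3   4. ]
 [637.3  -3.5   4. ]]
strips [[515.9 273.6   8. ]
 [517.8 188.2   8. ]
 [520.6 101.3   8. ]
 [523.4  15.4   8. ]]
green [[ 389.4 -121.7    8. ]
 [ 517.4 -103.     8. ]
 [ 522.9 -147.3    8. ]
 [ 397.2 -165.7    8. ]
 [ 499.  -127.1    8. ]
 [ 402.8 -139.6    8. ]] [[ 401.7 -143.7    8. ]]
red [[ 406.7 -308.6    8. ]
 [ 535.7 -310.3    8. ]
 [ 534.5 -354.6    8. ]
 [ 513.5 -331.7    8. ]
 [ 416.6 -328.9    8. ]] [[ 406.8 -308.6    8. ]
 [ 538.6 -311.8    8. ]
 [ 536.  -350.4    8. ]
 [ 408.1 -348.4    8. ]
 [ 515.5 -330.7    8. ]
 [ 416.5 -328.9    8. ]]
```

Measurements agree with each other:
- **Rack:** fence middle at (588.5,172), yaw about 1.75°. The knobs lie on the lane lines, with gaps to the fence of about 30, 22, 13 and 32 mm.
- **Stand:** yaw about -5.4°, peg ends near (591,-152.5,225.6) for green and (578.7,-283.3,225.6) for red.
- **Spanners:** green centre (456.7,-134.4) at 8.3°, red centre (471.5,-330.3) at -1.2°.

I'll start with tube3.

Create go.py:
```python
# prints the shift/turn in tool axes from the measured pose to a target world pose
import sys
from h import *
from bench import r
a=[float(v) for v in sys.argv[1:]]; s=r.sense()
M=R.from_euler('xyz',s["tcp_rot"],degrees=True); T=R.from_euler('xyz',a[3:6],degrees=True)
print(np.round((M.inv()*T).as_rotvec(degrees=True),1),np.round(M.inv().apply(np.array(a[:3])-s["tool_pos"]),1))
```

```bash
python3 go.py 412.8 292.5 90 180 0 181.75
```

```text
[ -0.1  -0.  -27.5] [-244.6 -156.6  140.8]
```

Units first: shifts go in shares of 400 mm and turns go in shares of 90 degrees. So -244.6 mm / 400 = -0.6115, -156.6 mm / 400 = -0.3915, -27.5 degrees / 90 = -0.3056.

Emit:
steer_hand:
  rows:
    - [[0,0,-0.3056,-0.6115,-0.3915,0.352,50],[0,0,-0.3056,-0.6115,-0.3915,0.352,50],[0,0,-0.3056,-0.6115,-0.3915,0.352,50],[0,0,-0.3056,-0.6115,-0.3915,0.352,50],[0,0,-0.3056,-0.6115,-0.3915,0.352,50],[0,0,-0.3056,-0.6115,-0.3915,0.352,50],[0,0,-0.3056,-0.6115,-0.3915,0.352,50],[0,0,-0.3056,-0.6115,-0.3915,0.352,50]]
  clamp_n: 20

```text
time: 1.2
tool_pos: [413.1, 294.5, 91.6]
tcp_rot: [179.9, 0.1, -178.2]
ft_force: [-0.6, 0.7, 0.0]
finger_gap: 50.2
grip_force: 0.0
```

```bash
python3 go.py 412.8 292.5 5 180 0 181.75
```

```text
[0.1 0.1 0. ] [ 0.5 -2.  86.6]
```

Converted, 86.6 mm / 400 = 0.2165, 40 mm / 400 = 0.1.

Emit:
steer_hand:
  rows:
    - [[0,0,0,0.0013,-0.005,0.1,50],[0,0,0,0.0013,-0.005,0.2165,50],[0,0,0,0.0013,-0.005,0.2165,50],[0,0,0,0.0013,-0.005,0.2165,20],[0,0,0,0.0013,-0.005,0.2165,20],[0,0,0,0.0013,-0.005,0.2165,20],[0,0,0,0.0013,-0.005,0.2165,20],[0,0,0,0.0013,-0.005,0.2165,20]]
  clamp_n: 20

```text
time: 2.2
tool_pos: [414.0, 292.2, 6.0]
tcp_rot: [179.9, 0.2, -178.3]
ft_force: [-2.2, 2.0, 8.0]
finger_gap: 26.6
grip_force: 20.2
```

```bash
python3 go.py 444 295 5 180 0 181.75
```

```text
[ 0.1  0.2 -0. ] [-30.    1.8   1.1]
```

Converted, 5 mm / 400 = 0.0125, 1 mm / 400 = 0.0025.

Emit:
steer_hand:
  rows:
    - [[0,0,0,0,0,0,36],[0,0,0,0,0,0,36],[0,0,0,0.0025,0,0.0125,36],[0,0,0,0.0025,0,0.0125,36],[0,0,0,0.0025,0,0.0125,20],[0,0,0,0.0025,0,0.0125,20],[0,0,0,0.0025,0,0.0125,20],[0,0,0,0.0025,0,0.0125,20]]
  clamp_n: 20

```text
time: 3.2
tool_pos: [412.6, 291.3, -0.1]
tcp_rot: [180.0, 0.1, -178.3]
ft_force: [-0.8, -0.3, 8.7]
finger_gap: 26.7
grip_force: 22.4
```

```bash
python3 go.py 444 295 1 180 0 181.75
```

```text
[ 0.   0.1 -0. ] [-31.5   2.7  -1.1]
```

Converted, -33 mm / 400 = -0.0825, -31 mm / 400 = -0.0775.

Emit:
steer_hand:
  rows:
    - [[0,0,0,-0.025,0.0025,-0.0025,20],[0,0,0,-0.05,0.005,-0.0025,20],[0,0,0,-0.065,0.0068,-0.0025,20],[0,0,0,-0.0725,0.0068,-0.0025,20],[0,0,0,-0.0775,0.0068,-0.0025,20],[0,0,0,-0.0825,0.0068,-0.0025,20]]

```text
time: 3.95
tool_pos: [440.7, 294.6, -0.2]
tcp_rot: [-179.9, -0.5, -178.3]
ft_force: [-27.5, -1.6, 29.2]
finger_gap: 26.5
grip_force: 33.2
```

```bash
python3 go.py 444 295 1 180 0 181.75
```

```text
[-0.1 -0.5 -0. ] [-3.3  0.3 -1.3]
```

Converted, -93 mm / 400 = -0.2325, -67.3 mm / 400 = -0.1683.

Emit:
steer_hand:
  rows:
    - [[0,0,0,0.01,0,0,20],[0,0,0,0.0125,0,-0.045,20],[0,0,0,0.01,0,-0.089,20],[0,0,0,0.0025,0,-0.13,20],[0,0,0,-0.0125,0,-0.1683,20],[0,0,0,-0.0318,0,-0.2025,20],[0,0,0,-0.0573,0,-0.2325,20],[0,0,0,-0.0573,0,-0.2325,20]]

```text
time: 4.95
tool_pos: [468.9, 295.6, 94.4]
tcp_rot: [179.9, 0.1, -178.3]
ft_force: [-1.7, 0.3, 1.9]
finger_gap: 26.4
grip_force: 20.0
```

Run:
```python
from bench import r
import cv2
s=r.snapshot("side")["pixels"]; cv2.imwrite("pics/t3.png",cv2.resize(s[100:240,150:290],(560,560),interpolation=2))
```

```text
(no output)
```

View pics/t3.png

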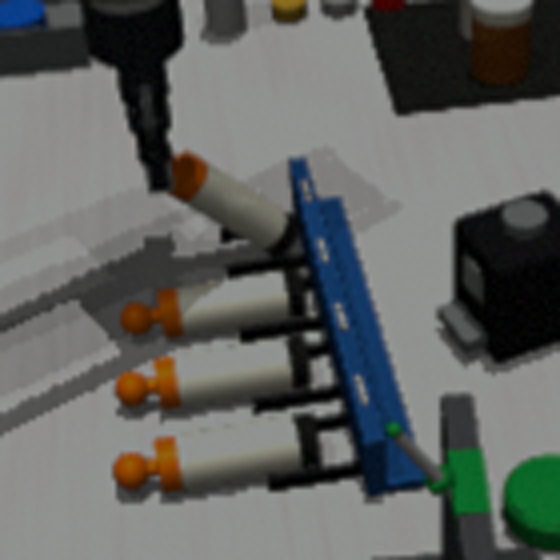

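The tube is at about 45° with its foot at the fence (foot near (290,240), knob hidden in the fingers at (165,180)). I'll continue the arc.

Converted, -93 mm / 400 = -0.2325, -57.6 mm / 400 = -0.144.

Emit:
steer_hand:
  rows:
    - [[0,0,0,-0.03,0,-0.0255,20],[0,0,0,-0.0645,0,-0.0453,20],[0,0,0,-0.1025,0,-0.0598,20],[0,0,0,-0.144,0,-0.0683,20],[0,0,0,-0.1875,0,-0.0708,20],[0,0,0,-0.21,0,-0.0693,20],[0,0,0,-0.2325,0,-0.0673,20],[0,0,0,-0.2325,0,-0.0673,20]]

```text
time: 6.0
tool_pos: [561.5, 298.4, 120.6]
tcp_rot: [180.0, 0.1, -178.3]
ft_force: [-0.2, 0.2, 5.6]
finger_gap: 26.6
grip_force: 20.5
```

Converted, -60 mm / 400 = -0.15, -40 mm / 400 = -0.1.

Emit:
steer_hand:
  rows:
    - [[0,0,0,0,0,0,50],[0,0,0,0,0,0,50],[0,0,0,0,0,0,50],[0,0,0,0,0,-0.1,50],[0,0,0,0,0,-0.15,50]]

```text
time: 6.62
tool_pos: [561.1, 298.5, 182.1]
tcp_rot: [179.9, 0.1, -178.3]
ft_force: [0.4, 0.2, 1.1]
finger_gap: 50.0
grip_force: 0.0
```

```bash
python3 go.py 434.4 208.5 65 180 0 181.75
```

```text
[ 0.1  0.1 -0. ] [129.7 -86.2 116.7]
```

Converted, 129.7 mm / 400 = 0.3243, 116.7 mm / 400 = 0.2918.

Emit:
steer_hand:
  rows:
    - [[0,0,0,0.15,0,0,50],[0,0,0,0.275,-0.1,0.1,50],[0,0,0,0.3243,-0.2155,0.2,50],[0,0,0,0.3243,-0.2155,0.2918,50],[0,0,0,0.3243,-0.2155,0.2918,50]]

```text
time: 7.25
tool_pos: [429.9, 206.4, 59.9]
tcp_rot: [-179.9, -0.4, -178.3]
ft_force: [-0.2, 0.1, 0.3]
finger_gap: 50.2
grip_force: 0.0
```

```bash
python3 go.py 434.6 208.8 1 180 0 181.75
```

Run:
```python
from bench import r
import cv2
s=r.snapshot("side")["pixels"]; cv2.imwrite("pics/t3b.png",cv2.resize(s[110:230,150:270],(480,480),interpolation=2))
```

```text
[-0.1 -0.4 -0.1] [-5.2  2.4 58.8]
```

View pics/t3b.png

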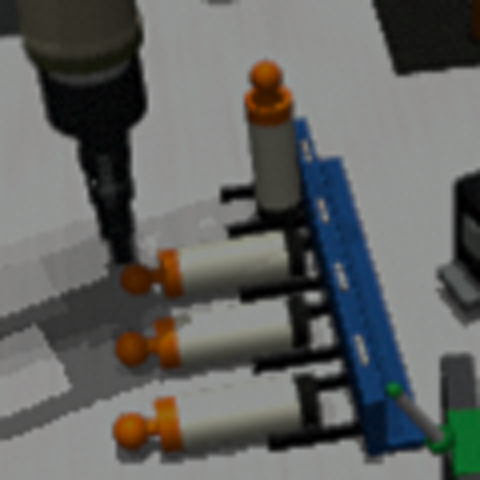

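Tube3 stands upright at the fence (foot near (280,210), knob (266,75)). I'll let the arm settle, then take tube2.

Emit:
steer_hand:
  rows:
    - [[0,0,0,0,0,0,50],[0,0,0,0,0,0,50]]

```text
time: 7.55
tool_pos: [435.3, 209.2, 65.3]
tcp_rot: [179.9, 0.2, -178.2]
ft_force: [-0.6, -0.6, 0.4]
finger_gap: 50.0
grip_force: 0.0
```

```bash
python3 go.py 434.6 208.8 1 180 0 181.75
```

```text
[0.1 0.2 0. ] [ 0.9 -0.4 64.3]
```

Converted, 64.3 mm / 400 = 0.1608, 40 mm / 400 = 0.1.

Emit:
steer_hand:
  rows:
    - [[0,0,0,0.0023,-0.001,0.1,50],[0,0,0,0.0023,-0.001,0.1608,50],[0,0,0,0.0023,-0.001,0.1608,50],[0,0,0,0.0023,-0.001,0.1608,20],[0,0,0,0.0023,-0.001,0.1608,20],[0,0,0,0.0023,-0.001,0.1608,20],[0,0,0,0.0023,-0.001,0.1608,20]]
  clamp_n: 20

```text
time: 8.43
tool_pos: [433.3, 208.1, -0.1]
tcp_rot: [180.0, 0.1, -178.3]
ft_force: [-0.2, 0.4, 5.8]
finger_gap: 26.3
grip_force: 22.0
```

Emit:
steer_hand:
  rows:
    - [[0,0,0,-0.01,0,-0.0025,20],[0,0,0,-0.0175,0,-0.0025,20],[0,0,0,-0.0225,0,-0.0025,20],[0,0,0,-0.0275,0,-0.0025,20],[0,0,0,-0.0275,0,-0.0025,20]]

```text
time: 9.05
tool_pos: [443.2, 207.9, -0.1]
tcp_rot: [-180.0, -0.1, -178.3]
ft_force: [-3.6, -0.4, 4.8]
finger_gap: 26.3
grip_force: 21.8
```

Converted, -3 mm / 400 = -0.0075, -2 mm / 400 = -0.005.

Emit:
steer_hand:
  rows:
    - [[0,0,0,-0.005,0,0,20],[0,0,0,-0.0075,0,0,20],[0,0,0,-0.0075,0,0,20]]

```text
time: 9.43
tool_pos: [443.6, 208.0, -0.2]
tcp_rot: [-180.0, -0.4, -178.3]
ft_force: [-18.9, -0.5, 22.2]
finger_gap: 26.7
grip_force: 28.4
```

Converted, -93 mm / 400 = -0.2325, -81 mm / 400 = -0.2025.

Emit:
steer_hand:
  rows:
    - [[0,0,0,0.0075,0,0,20],[0,0,0,0.01,0,-0.045,20],[0,0,0,0.0075,0,-0.089,20],[0,0,0,0,0,-0.13,20],[0,0,0,-0.015,0,-0.1683,20],[0,0,0,-0.0343,0,-0.2025,20],[0,0,0,-0.0598,0,-0.2325,20],[0,0,0,-0.0598,0,-0.2325,20]]

```text
time: 10.42
tool_pos: [471.8, 209.0, 94.2]
tcp_rot: [180.0, 0.1, -178.3]
ft_force: [-2.4, -0.1, 1.1]
finger_gap: 26.6
grip_force: 20.0
```

Emit:
steer_hand:
  rows:
    - [[0,0,0,-0.03,0,-0.0255,20],[0,0,0,-0.0645,0,-0.0453,20],[0,0,0,-0.1025,0,-0.0598,20],[0,0,0,-0.144,0,-0.0683,20],[0,0,0,-0.1875,0,-0.0708,20],[0,0,0,-0.21,0,-0.0693,20],[0,0,0,-0.2325,0,-0.0673,20],[0,0,0,-0.2325,0,-0.0673,20]]

```text
time: 11.42
tool_pos: [564.1, 212.0, 120.2]
tcp_rot: [180.0, 0.1, -178.3]
ft_force: [-0.1, 0.9, 6.2]
finger_gap: 26.6
grip_force: 23.3
```

Converted, -60 mm / 400 = -0.15, -40 mm / 400 = -0.1.

Emit:
steer_hand:
  rows:
    - [[0,0,0,0,0,0,50],[0,0,0,0,0,0,50],[0,0,0,0,0,0,50],[0,0,0,0,0,-0.1,50],[0,0,0,0,0,-0.15,50],[0,0,0,0,0,-0.15,50]]

```text
time: 12.18
tool_pos: [564.7, 212.0, 182.0]
tcp_rot: [179.9, 0.2, -178.3]
ft_force: [0.3, 0.2, -0.1]
finger_gap: 50.4
grip_force: 0.0
```

```bash
python3 go.py 427.5 126.2 65 180 0 181.75
```

```text
[ 0.1  0.2 -0. ] [140.3 -81.7 116.3]
```

Converted, 140.3 mm / 400 = 0.3508, 116.3 mm / 400 = 0.2908.

Emit:
steer_hand:
  rows:
    - [[0,0,0,0.15,0,0,50],[0,0,0,0.275,-0.075,0.1,50],[0,0,0,0.3508,-0.2043,0.2,50],[0,0,0,0.3508,-0.2043,0.2908,50],[0,0,0,0.3508,-0.2043,0.2908,50],[0,0,0,0.3508,-0.2043,0.2908,50],[0,0,0,0.3508,-0.2043,0.2908,50]]

```text
time: 13.05
tool_pos: [427.6, 126.5, 65.5]
tcp_rot: [180.0, 0.2, -178.2]
ft_force: [0.6, 0.9, 0.1]
finger_gap: 49.9
grip_force: 0.0
```

```bash
python3 go.py 427.5 126 1 180 0 181.75
```

Run:
```python
from bench import r
import cv2
s=r.snapshot("side")["pixels"]; cv2.imwrite("pics/t2b.png",cv2.resize(s[110:360,150:320],(544,600*250*544//(170*800)*800//600*600//600) if 0 else (408,600),interpolation=2))
```

```text
[0.  0.2 0. ] [ 0.3 -0.6 64.5]
```

View pics/t2b.png

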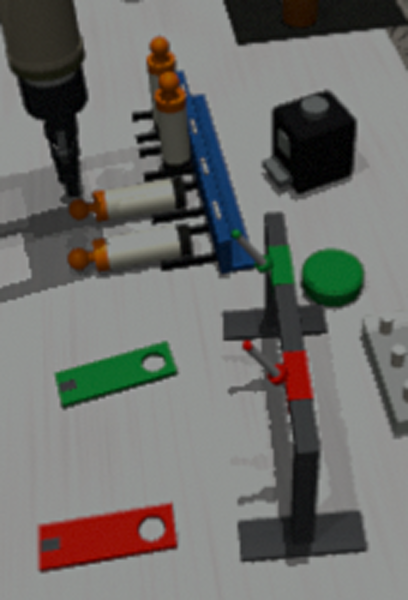

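Tube3 and tube2 both stand (knobs at (159,46) and (169,80)), and the spanners have not moved. Now tube1.

Converted, 64.5 mm / 400 = 0.1613, 40 mm / 400 = 0.1.

Emit:
steer_hand:
  rows:
    - [[0,0,0,0.0008,-0.0015,0.1,50],[0,0,0,0.0008,-0.0015,0.1613,50],[0,0,0,0.0008,-0.0015,0.1613,50],[0,0,0,0.0008,-0.0015,0.1613,20],[0,0,0,0.0008,-0.0015,0.1613,20],[0,0,0,0.0008,-0.0015,0.1613,20],[0,0,0,0.0008,-0.0015,0.1613,20]]
  clamp_n: 20

```text
time: 13.98
tool_pos: [426.2, 125.4, -0.1]
tcp_rot: [180.0, 0.1, -178.3]
ft_force: [-0.3, 1.7, 6.5]
finger_gap: 26.6
grip_force: 20.7
```

Emit:
steer_hand:
  rows:
    - [[0,0,0,-0.02,0,-0.0025,20],[0,0,0,-0.0325,0,-0.0025,20],[0,0,0,-0.0425,0,-0.0025,20],[0,0,0,-0.05,0,-0.0025,20],[0,0,0,-0.055,0,-0.0025,20],[0,0,0,-0.055,0,-0.0025,20]]

```text
time: 14.72
tool_pos: [447.0, 125.7, -0.1]
tcp_rot: [-180.0, -0.1, -178.3]
ft_force: [-4.4, -0.0, 5.0]
finger_gap: 26.7
grip_force: 20.4
```

Converted, -3 mm / 400 = -0.0075, -2 mm / 400 = -0.005.

Emit:
steer_hand:
  rows:
    - [[0,0,0,-0.005,0,0,20],[0,0,0,-0.0075,0,0,20],[0,0,0,-0.0075,0,0,20]]

```text
time: 15.1
tool_pos: [447.0, 125.7, -0.2]
tcp_rot: [-180.0, -0.4, -178.3]
ft_force: [-21.9, -1.2, 25.2]
finger_gap: 26.8
grip_force: 28.2
```

Converted, -93 mm / 400 = -0.2325, -81 mm / 400 = -0.2025.

Emit:
steer_hand:
  rows:
    - [[0,0,0,0.0075,0,0,20],[0,0,0,0.01,0,-0.045,20],[0,0,0,0.0075,0,-0.089,20],[0,0,0,0,0,-0.13,20],[0,0,0,-0.015,0,-0.1683,20],[0,0,0,-0.0343,0,-0.2025,20],[0,0,0,-0.0598,0,-0.2325,20],[0,0,0,-0.0598,0,-0.2325,20]]

```text
time: 16.1
tool_pos: [475.8, 126.7, 94.4]
tcp_rot: [180.0, 0.1, -178.3]
ft_force: [-3.1, 0.1, 2.4]
finger_gap: 26.6
grip_force: 20.1
```

Emit:
steer_hand:
  rows:
    - [[0,0,0,-0.03,0,-0.0255,20],[0,0,0,-0.0645,0,-0.0453,20],[0,0,0,-0.1025,0,-0.0598,20],[0,0,0,-0.144,0,-0.0683,20],[0,0,0,-0.1875,0,-0.0708,20],[0,0,0,-0.21,0,-0.0693,20],[0,0,0,-0.2325,0,-0.0673,20],[0,0,0,-0.2325,0,-0.0673,20]]

```text
time: 17.1
tool_pos: [567.7, 129.5, 120.0]
tcp_rot: [180.0, 0.0, -178.3]
ft_force: [0.8, 1.3, 5.3]
finger_gap: 26.5
grip_force: 20.7
```

Converted, -60 mm / 400 = -0.15, -40 mm / 400 = -0.1.

Emit:
steer_hand:
  rows:
    - [[0,0,0,0,0,0,50],[0,0,0,0,0,0,50],[0,0,0,0,0,0,50],[0,0,0,0,0,-0.1,50],[0,0,0,0,0,-0.15,50],[0,0,0,0,0,-0.15,50]]

```text
time: 17.85
tool_pos: [568.5, 129.5, 182.0]
tcp_rot: [180.0, 0.3, -178.3]
ft_force: [0.5, -1.6, 0.1]
finger_gap: 50.2
grip_force: 0.0
```

```bash
python3 go.py 423.4 39.2 65 180 0 181.75
```

```text
[ 0.   0.3 -0. ] [148.3 -86.  116.3]
```

Converted, 148.3 mm / 400 = 0.3708, 116.3 mm / 400 = 0.2908.

Emit:
steer_hand:
  rows:
    - [[0,0,0,0.15,0,0,50],[0,0,0,0.275,-0.075,0.1,50],[0,0,0,0.3708,-0.215,0.2,50],[0,0,0,0.3708,-0.215,0.2908,50],[0,0,0,0.3708,-0.215,0.2908,50],[0,0,0,0.3708,-0.215,0.2908,50],[0,0,0,0.3708,-0.215,0.2908,50]]

```text
time: 18.73
tool_pos: [423.5, 39.5, 65.4]
tcp_rot: [-180.0, 0.2, -178.2]
ft_force: [0.9, -0.1, 0.7]
finger_gap: 49.6
grip_force: 0.0
```

```bash
python3 go.py 423.2 39.2 1 180 0 181.75
```

```text
[-0.   0.2  0. ] [ 0.5 -0.2 64.4]
```

Converted, 64.4 mm / 400 = 0.161, 40 mm / 400 = 0.1.

Emit:
steer_hand:
  rows:
    - [[0,0,0,0.0013,-0.0005,0.1,50],[0,0,0,0.0013,-0.0005,0.161,50],[0,0,0,0.0013,-0.0005,0.161,50],[0,0,0,0.0013,-0.0005,0.161,20],[0,0,0,0.0013,-0.0005,0.161,20],[0,0,0,0.0013,-0.0005,0.161,20],[0,0,0,0.0013,-0.0005,0.161,20]]
  clamp_n: 20

```text
time: 19.6
tool_pos: [422.2, 38.8, 0.4]
tcp_rot: [180.0, 0.1, -178.3]
ft_force: [-0.0, 1.6, 6.0]
finger_gap: 26.3
grip_force: 19.7
```

Emit:
steer_hand:
  rows:
    - [[0,0,0,-0.025,0,-0.0025,20],[0,0,0,-0.0425,0,-0.0025,20],[0,0,0,-0.055,0,-0.0025,20],[0,0,0,-0.065,0,-0.0025,20],[0,0,0,-0.0725,0,-0.0025,20],[0,0,0,-0.0725,0,-0.0025,20]]

```text
time: 20.35
tool_pos: [450.1, 39.5, 0.5]
tcp_rot: [-180.0, -0.0, -178.3]
ft_force: [-2.5, 0.5, 6.4]
finger_gap: 26.8
grip_force: 20.1
```

Converted, -3 mm / 400 = -0.0075, -2 mm / 400 = -0.005.

Emit:
steer_hand:
  rows:
    - [[0,0,0,-0.005,0,0,20],[0,0,0,-0.0075,0,0,20],[0,0,0,-0.0075,0,0,20]]

```text
time: 20.72
tool_pos: [450.6, 39.6, 0.0]
tcp_rot: [-180.0, -0.3, -178.3]
ft_force: [-14.8, -2.0, 16.0]
finger_gap: 26.5
grip_force: 20.6
```

Units first: shifts go in shares of 400 mm and turns go in shares of 90 degrees. So -93 mm / 400 = -0.2325, -81 mm / 400 = -0.2025.

Emit:
steer_hand:
  rows:
    - [[0,0,0,0.0075,0,0,20],[0,0,0,0.01,0,-0.045,20],[0,0,0,0.0075,0,-0.089,20],[0,0,0,0,0,-0.13,20],[0,0,0,-0.015,0,-0.1683,20],[0,0,0,-0.0343,0,-0.2025,20],[0,0,0,-0.0598,0,-0.2325,20],[0,0,0,-0.0598,0,-0.2325,20]]

```text
time: 21.72
tool_pos: [478.3, 40.3, 94.5]
tcp_rot: [-180.0, 0.1, -178.3]
ft_force: [-2.3, -0.6, 1.6]
finger_gap: 26.2
grip_force: 20.0
```

Emit:
steer_hand:
  rows:
    - [[0,0,0,-0.03,0,-0.0255,20],[0,0,0,-0.0645,0,-0.0453,20],[0,0,0,-0.1025,0,-0.0598,20],[0,0,0,-0.144,0,-0.0683,20],[0,0,0,-0.1875,0,-0.0708,20],[0,0,0,-0.21,0,-0.0693,20],[0,0,0,-0.2325,0,-0.0673,20],[0,0,0,-0.2325,0,-0.0673,20]]

```text
time: 22.72
tool_pos: [570.4, 43.2, 120.2]
tcp_rot: [180.0, 0.1, -178.3]
ft_force: [1.0, 0.3, 5.8]
finger_gap: 26.7
grip_force: 20.7
```

Release, rise, back away over the spanner area and look again.

Converted, 150 mm / 400 = 0.375, 120 mm / 400 = 0.3.

Emit:
steer_hand:
  rows:
    - [[0,0,0,0,0,0,50],[0,0,0,0,0,0,50],[0,0,0,0,0,0,50],[0,0,0,0,0,-0.1,60],[0,0,0,0,0,-0.15,70],[0,0,0,0.15,0,-0.15,70],[0,0,0,0.3,0,-0.1,70],[0,0,0,0.375,0,-0.1,70]]

```text
time: 23.72
tool_pos: [416.0, 38.7, 157.3]
tcp_rot: [180.0, -0.2, -178.3]
ft_force: [0.2, -0.6, 0.6]
finger_gap: 70.1
grip_force: 0.0
```

Emit:
steer_hand:
  rows:
    - [[0,0,0,0,0,0,70],[0,0,0,0,0,0,70]]

```text
time: 23.98
tool_pos: [420.8, 38.6, 160.7]
tcp_rot: [-180.0, 0.1, -178.3]
ft_force: [0.6, 0.0, -0.1]
finger_gap: 69.9
grip_force: 0.0
```

Run:
```python
from bench import r
import numpy as np,cv2
s=r.snapshot("side"); np.save("side.npy",s,allow_pickle=True)
t=r.snapshot("scene")["pixels"]
a=cv2.resize(s["pixels"][110:350,150:310],(400,600),interpolation=2)
b=cv2.resize(t[80:320,150:310],(400,600),interpolation=2)
cv2.imwrite("pics/all.png",np.hstack([a,b]))
```

```bash
python3 go.py 446 -136 60 180 0 188.3
```

```text
[-0.   0.1 -6.6] [ -19.7 -175.3  100.6]
```

View pics/all.png

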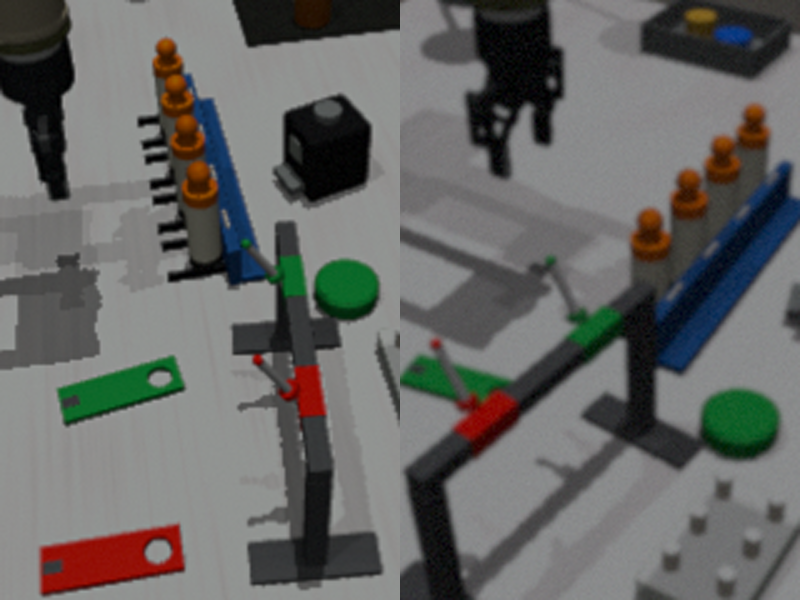

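All four tubes stand at the fence (knobs at (166,48), (176,88), (186,128) and (199,178)), and the spanners are where they were. Now the green spanner.

Converted, -175.5 mm / 400 = -0.4388, -120 mm / 400 = -0.3, 6.6 degrees / 90 = 0.0733.

Emit:
steer_hand:
  rows:
    - [[0,0,0.0733,-0.025,-0.15,0.05,70],[0,0,0.0733,-0.05,-0.3,0.125,70],[0,0,0.0733,-0.055,-0.4388,0.2,70],[0,0,0.0733,-0.055,-0.4388,0.25,70],[0,0,0.0733,-0.055,-0.4388,0.25,70],[0,0,0.0733,-0.055,-0.4388,0.25,70]]

```text
time: 24.82
tool_pos: [447.8, -135.8, 60.7]
tcp_rot: [180.0, 0.0, 175.2]
ft_force: [0.1, -1.0, 0.6]
finger_gap: 69.8
grip_force: 0.0
```

```bash
python3 go.py 442 -136.6 -1 180 0 188.3
```

```text
[  0.    0.  -13.1] [ 5.8 -1.3 61.7]
```

Converted, 61.7 mm / 400 = 0.1543, 40 mm / 400 = 0.1, -13.1 degrees / 90 = -0.1456.

Emit:
steer_hand:
  rows:
    - [[0,0,-0.1111,0.0145,-0.0033,0.025,70],[0,0,-0.1456,0.0145,-0.0033,0.1,70],[0,0,-0.1456,0.0145,-0.0033,0.1543,70],[0,0,-0.1456,0.0145,-0.0033,0.1543,70],[0,0,-0.1456,0.0145,-0.0033,0.1543,35],[0,0,-0.1456,0.0145,-0.0033,0.1543,35],[0,0,-0.1456,0.0145,-0.0033,0.1543,35],[0,0,-0.1456,0.0145,-0.0033,0.1543,35]]
  clamp_n: 60

```text
time: 25.82
tool_pos: [443.0, -137.3, 0.5]
tcp_rot: [-179.9, 0.2, -171.8]
ft_force: [-0.6, 2.3, 7.5]
finger_gap: 41.6
grip_force: 60.7
```

Converted, -140 mm / 400 = -0.35, -90 mm / 400 = -0.225.

Emit:
steer_hand:
  rows:
    - [[0,0,0,0,0,0,35],[0,0,0,0,0,-0.075,35],[0,0,0,0,0,-0.225,35],[0,0,0,0,0,-0.35,35],[0,0,0,0,0,-0.35,35],[0,0,0,0,0,-0.35,35]]

```text
time: 26.58
tool_pos: [441.4, -136.9, 138.8]
tcp_rot: [-180.0, 0.1, -171.8]
ft_force: [-0.6, -0.4, -1.3]
finger_gap: 41.8
grip_force: 61.4
```

Run:
```python
from bench import r
import numpy as np,cv2
s=r.snapshot("side"); np.save("side.npy",s,allow_pickle=True);t=r.snapshot("scene"); np.save("scene.npy",t,allow_pickle=True)
a=cv2.resize(s["pixels"][130:330,160:300],(420,600),interpolation=2)
b=cv2.resize(t["pixels"][120:300,120:246],(420,600),interpolation=2)[:,:380]
cv2.imwrite("pics/g1.png",np.hstack([a,b]))
```

```text
(no output)
```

View pics/g1.png

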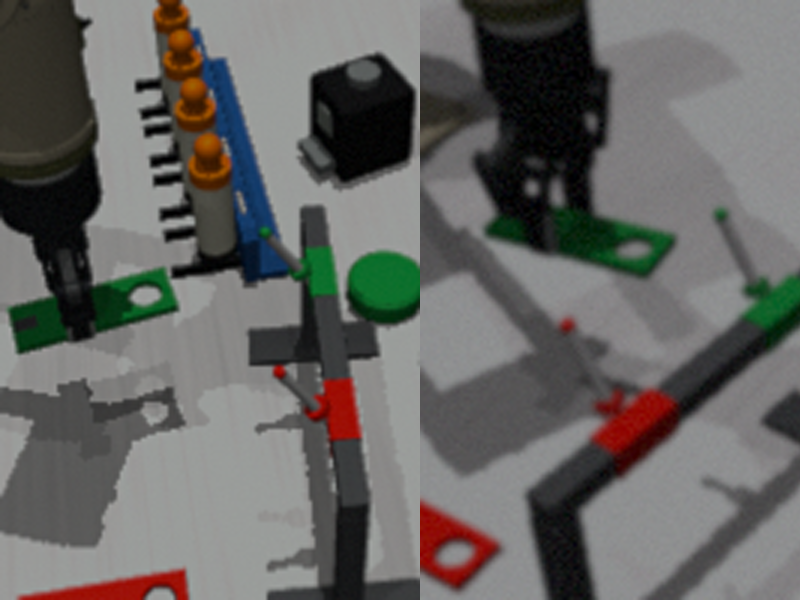

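Create hang.py:
```python
# eye offset in tool frame -> tool targets that thread a peg: args eye_tool(3) pegtip(3) pitch list of (tilt, distance along peg)
from h import *
yaw=-5.4
def target(e,root,tilt,sd):
    S=R.from_euler('z',yaw,degrees=True)
    T=S*R.from_euler('y',-tilt,degrees=True)*R.from_euler('xyz',[180,0,180],degrees=True)
    p=np.array(root)+S.apply([-.5*sd,0,.866*sd])
    return p-T.apply(e),T
def delta(e,root,tilt,sd,s):
    p,T=target(e,root,tilt,sd); M=R.from_euler('xyz',s["tcp_rot"],degrees=True)
    return np.round((M.inv()*T).as_rotvec(degrees=True),1),np.round(M.inv().apply(p-s["tool_pos"]),1)
ROOT={"g":[625.9,-155.8,165],"r":[613.6,-286.6,165]}
```

Run:
```python
from m import *; from hang import *; from bench import r
a=f((146,294),3,(160,130)); b=f((215,247),10/3,(120,120))
X,e=tri(a,b); s=r.sense(); M=R.from_euler('xyz',s["tcp_rot"],degrees=True)
et=M.inv().apply(X-s["tool_pos"]); print(X,e,et)
et=np.array([-57,0,-5.]) if 0 else et
for t,sd in((30,95),(30,35),(60,25)): print(t,sd,*delta(et,ROOT["g"],t,sd,s),target(et,ROOT["g"],t,sd)[0])
```

```text
[ 498.14551429 -127.3917797   143.58733785] 0.3444367781008566 [-58.55292921   0.73337875  -6.68042302]
30 95 [  3.6 -30.   13.3] [-88.4 -23.9 -75.4] [ 531.38389836 -147.60224592  212.20811935]
30 35 [  3.6 -30.   13.3] [-117.7  -31.1  -23.5] [ 561.25075729 -150.42549532  160.24811935]
60 25 [  7.2 -59.8  12.3] [-145.8  -37.9    4.1] [ 589.99966395 -153.14306711  132.60146433]
```

Triangulating the eye at side (146,294) and scene (215,247) gives a tool-frame offset of (-58.6,0.7,-6.7). That fits a grip 58 mm behind the eye. I'll move to just off the peg tip.

Converted, -88.4 mm / 400 = -0.221, -75.4 mm / 400 = -0.1885, -30 degrees / 90 = -0.3333.

Emit:
steer_hand:
  rows:
    - [[0,-0.0889,0.0444,0,0,-0.125,35],[0.0111,-0.1778,0.0889,-0.05,-0.015,-0.1885,35],[0.0222,-0.2667,0.1222,-0.1125,-0.03,-0.1885,35],[0.04,-0.3333,0.1478,-0.175,-0.05,-0.1885,35],[0.04,-0.3333,0.1478,-0.221,-0.0598,-0.1885,35],[0.04,-0.3333,0.1478,-0.221,-0.0598,-0.1885,35],[0.04,-0.3333,0.1478,-0.221,-0.0598,-0.1885,35]]

```text
time: 27.55
tool_pos: [531.4, -147.6, 212.4]
tcp_rot: [180.0, 30.0, 174.6]
ft_force: [-0.1, -0.4, -0.5]
finger_gap: 41.5
grip_force: 61.4
```

Run:
```python
from bench import r
import numpy as np,cv2
s=r.snapshot("side"); np.save("side.npy",s,allow_pickle=True);t=r.snapshot("scene"); np.save("scene.npy",t,allow_pickle=True)
a=cv2.resize(s["pixels"][150:270,195:291],(480,600),interpolation=2)[:,:400]
b=cv2.resize(t["pixels"][100:220,165:261],(480,600),interpolation=2)[:,:400]
cv2.imwrite("pics/g2.png",np.hstack([a,b]))
```

```text
(no output)
```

View pics/g2.png

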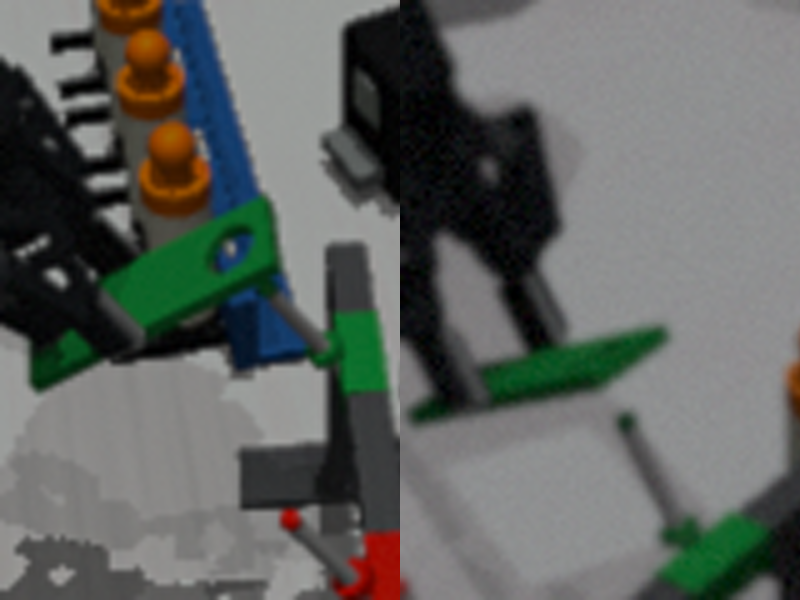

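In the side view the eye at (231,248) lies on the extended peg axis (line through (330,348) and (270,285)). In the scene view the eye at about (598,365) also lies on it. I'll slide down the peg along tool z.

Converted, 60 mm / 400 = 0.15, 48 mm / 400 = 0.12.

Emit:
steer_hand:
  rows:
    - [[0,0,0,0,0,0.03,35],[0,0,0,0,0,0.06,35],[0,0,0,0,0,0.09,35],[0,0,0,0,0,0.12,35],[0,0,0,0,0,0.15,35],[0,0,0,0,0,0.15,35]]

```text
time: 28.4
tool_pos: [561.7, -150.3, 160.1]
tcp_rot: [180.0, 30.0, 174.6]
ft_force: [0.2, 0.3, -0.9]
finger_gap: 41.8
grip_force: 61.4
```

Run:
```python
from hang import *; from bench import r
s=r.sense(); et=np.array([-58.5,.7,-6.])
for t,sd in((45,32),(65,30)): print(t,sd,*delta(et,ROOT["g"],t,sd,s))
from bench import r
u=r.snapshot("side");t=r.snapshot("scene")
a=cv2.resize(u["pixels"][150:270,195:291],(480,600),interpolation=2)[:,:400]
b=cv2.resize(t["pixels"][120:240,165:261],(480,600),interpolation=2)[:,:400]
cv2.imwrite("pics/g3.png",np.hstack([a,b]))
```

```text
45 32 [  0. -15.  -0.] [-3.3 -0.1 16.9]
65 30 [  0. -35.  -0.] [-13.7  -0.1  36.4]
```

View pics/g3.png

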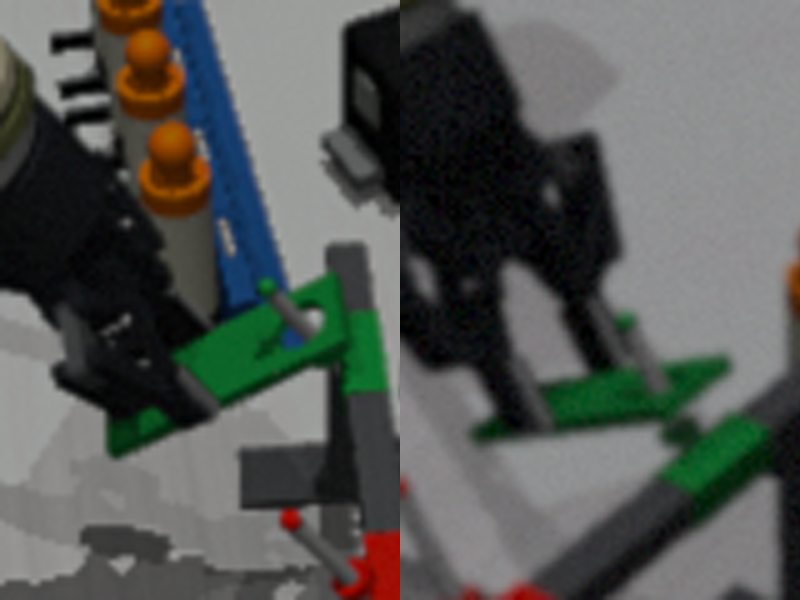

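The peg runs through the eye (tip at (267,287), leaving the hole at (312,320)). I'll swing the handle down about the eye, then let go.

Converted, 36.4 mm / 400 = 0.091, 30.5 mm / 400 = 0.0763, -35 degrees / 90 = -0.3889.

Emit:
steer_hand:
  rows:
    - [[0,-0.0889,0,-0.0025,0,0.0225,35],[0,-0.1667,0,-0.0083,0,0.0423,35],[0,-0.2444,0,-0.0163,0,0.06,35],[0,-0.3222,0,-0.025,0,0.0763,35],[0,-0.3889,0,-0.0343,0,0.091,35],[0,-0.3889,0,-0.0343,0,0.091,35],[0,-0.3889,0,-0.0343,0,0.091,35]]

```text
time: 29.38
tool_pos: [605.9, -123.4, 188.0]
tcp_rot: [-178.5, 59.8, 172.8]
ft_force: [0.2, -0.2, 0.3]
finger_gap: 35.0
grip_force: 0.0
```

Emit:
steer_hand:
  rows:
    - [[0,0,0,0,0,0,45],[0,0,0,0,0,0,56],[0,0,0,0,0,0,70],[0,0,0,0,0,0,80],[0,0,0,0,0,0,80]]

```text
time: 30.0
tool_pos: [605.9, -123.7, 187.6]
tcp_rot: [-178.6, 59.8, 172.7]
ft_force: [0.9, 0.1, 0.3]
finger_gap: 79.8
grip_force: 0.0
```

The tool isn't where I sent it, and the spanner has left the grip. I need a look.

Run:
```python
from h import *; from bench import r
print(r.sense()["joint_pos"].round(1))
u=r.snapshot("side");t=r.snapshot("scene")
a=cv2.resize(u["pixels"][120:360,150:310],(400,600),interpolation=2)
b=cv2.resize(t["pixels"][100:340,110:270],(400,600),interpolation=2)
cv2.imwrite("pics/g4.png",np.hstack([a,b]))
```

```text
[ -23.9  -31.3  143.1   54.8   15.8 -152.2]
```

View pics/g4.png

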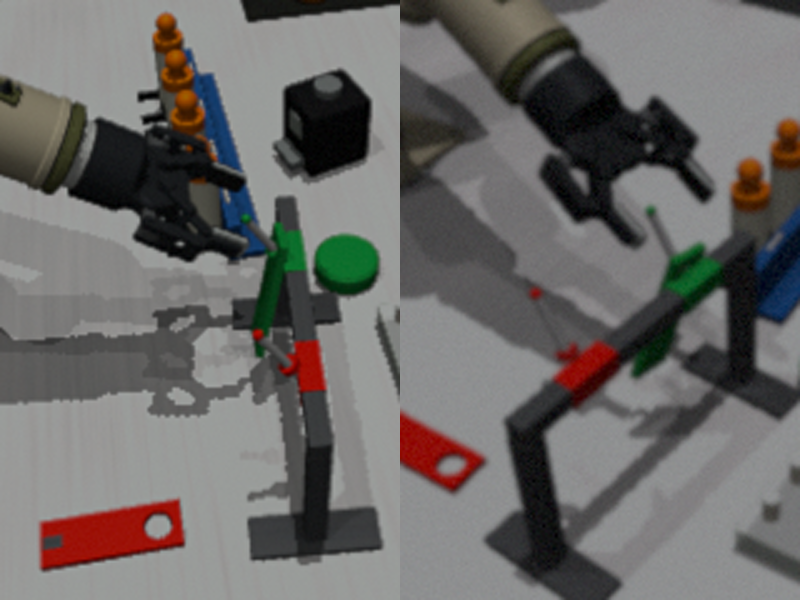

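The arm ran into joint limits (j3 and j6) during the swing, but the green spanner already hangs on its peg (plate from (275,235) to (258,350)). For red I'll use the half-turned grasp so that j6 has room. First I'll back off.

Converted, -100 mm / 400 = -0.25, -60 mm / 400 = -0.15.

Emit:
steer_hand:
  rows:
    - [[0,0,0,0,0,-0.075,80],[0,0,0,0,0,-0.15,80],[0,0,0,0,0,-0.25,80],[0,0,0,0,0,-0.25,80],[0,0,0,0,0,-0.25,80]]

```text
time: 30.72
tool_pos: [566.2, -123.7, 262.1]
tcp_rot: [-179.0, 57.3, 172.6]
ft_force: [-0.5, 0.7, -0.2]
finger_gap: 80.1
grip_force: 0.0
```

```bash
python3 go.py 430 -200 220 180 0 170
```

```text
[ 0.4 57.3  1.9] [103.1 -94.5 -81.1]
```

Converted, 103 mm / 400 = 0.2575, -94.5 mm / 400 = -0.2363, 57.3 degrees / 90 = 0.6367.

Emit:
steer_hand:
  rows:
    - [[0,0.1111,0,0.05,-0.025,-0.125,80],[0,0.2222,0,0.1,-0.075,-0.175,80],[0,0.3333,0,0.15,-0.125,-0.2025,80],[0,0.4444,0.0111,0.2,-0.175,-0.2025,80],[0,0.5556,0.0111,0.2575,-0.2363,-0.2025,80],[0.0044,0.6367,0.0211,0.2575,-0.2363,-0.2025,80],[0.0044,0.6367,0.0211,0.2575,-0.2363,-0.2025,80],[0.0044,0.6367,0.0211,0.2575,-0.2363,-0.2025,80]]

```text
time: 31.72
tool_pos: [430.0, -199.2, 218.6]
tcp_rot: [179.9, -0.0, 170.1]
ft_force: [1.3, 0.6, -0.0]
finger_gap: 79.9
grip_force: 0.0
```

```bash
python3 go.py 430 -200 220 180 0 170
```

Run:
```python
from bench import r
print(r.sense()["joint_pos"].round(1))
```

```text
[ 0.1 -0.   0.1] [-0.2 -0.8 -1.4]
[-3.110e+01 -1.210e+01  1.056e+02  1.000e-01  8.650e+01 -1.113e+02]
```

Converted, 85.6 degrees / 90 = 0.9511.

Emit:
steer_hand:
  rows:
    - [[0,0,0.9511,0,0,0,70],[0,0,0.9511,0,0,0,70],[0,0,0.9511,0,0,0,70],[0,0,0.9511,0,0,0,70],[0,0,0.9511,0,0,0,70],[0,0,0.9511,0,0,0,70],[0,0,0.9511,0,0,0,70],[0,0,0.9511,0,0,0,70]]

```text
time: 32.72
tool_pos: [429.8, -199.6, 221.0]
tcp_rot: [179.8, 0.0, 84.1]
ft_force: [0.5, -0.3, 0.3]
finger_gap: 69.9
grip_force: 0.0
```

Emit:
steer_hand:
  rows:
    - [[0,0,0.9522,0,0,0,70],[0,0,0.9522,0,0,0,70],[0,0,0.9522,0,0,0,70],[0,0,0.9522,0,0,0,70],[0,0,0.9522,0,0,0,70],[0,0,0.9522,0,0,0,70],[0,0,0.9522,0,0,0,70],[0,0,0.9522,0,0,0,70]]

```text
time: 33.72
tool_pos: [429.8, -199.6, 220.9]
tcp_rot: [180.0, -0.2, -1.6]
ft_force: [0.5, 0.1, -0.5]
finger_gap: 70.1
grip_force: 0.0
```

Create blobs.py:
```python
from h import *; from bench import r
for n in("side","scene"):
    s=r.snapshot(n); np.save(n+".npy",s,allow_pickle=True); c=cam(s); H,Sa,V=cv2.split(cv2.cvtColor(s["pixels"],cv2.COLOR_BGR2HSV))
    for nm,m,z in(("red",((H<4)|(H>175))&(Sa>150)&(V>40),8),("green",(H>45)&(H<75)&(Sa>130)&(V>30),8),("orange",(H>5)&(H<16)&(Sa>170)&(V>90),140)):
        k,l,st,ce=cv2.connectedComponentsWithStats(m.astype(np.uint8))
        for i in range(1,k):
            if st[i,4]>25: print(n,nm,st[i],ce[i].round(1),ray(c,ce[i],z)[0].round())
```

```bash
python3 blobs.py
```

```text
side red [243  95   8   8  51] [246.4  98.7] [729. 711.   8.]
side red [262 256  18  21 238] [272.1 266.1] [ 649. -175.    8.]
side red [166 320  58  28 902] [192.9 333.6] [ 431. -322.    8.]
side green [ 300    0   77   89 3944] [339.4  40.5] [1364. 1263.    8.]
side green [251 209  21  45 397] [260.8 228.9] [644. -42.   8.]
side green [276 214  25  23 471] [288.  225.2] [725. -44.   8.]
side orange [211 132  11   7  36] [215.9 135.3] [558. 263. 140.]
side orange [216 140   8   7  36] [219.6 143.1] [565. 218. 140.]
side orange [214 146  13   8  41] [220.8 150.2] [564. 180. 140.]
side orange [220 156   9   7  41] [224.  159.3] [568. 134. 140.]
side orange [218 163  13   8  40] [224.9 167. ] [567.  97. 140.]
side orange [223 174  14  16  96] [229.2 182.3] [570.  29. 140.]
scene red [374 121   9   8  57] [378.3 124.1] [730. 715.   8.]
scene red [172 237  26  25 351] [184.5 247.3] [ 509. -161.    8.]
scene red [ 91 262  52  34 689] [115.8 277.8] [ 435. -321.    8.]
scene green [216 198  23  26 341] [226.9 209.9] [520.  12.   8.]
scene green [271 236  30  27 626] [285.4 248.8] [722. -42.   8.]
scene green [204 238   8  12  46] [207.  243.6] [ 549. -122.    8.]
scene orange [286 130  11   6  32] [291.2 133.4] [582. 261. 140.]
scene orange [276 135   8   5  32] [279.1 137.3] [563. 223. 140.]
scene orange [273 142  13   7  47] [279.4 145.9] [585. 181. 140.]
scene orange [262 149   8   5  34] [265.3 151.2] [565. 137. 140.]
scene orange [259 156  14   8  57] [265.8 160.3] [588.  98. 140.]
scene orange [246 164   8   7  39] [249.6 167.2] [569.  49. 140.]
scene orange [243 173  15   8  58] [250.4 176.8] [592.  14. 140.]
```

The red spanner has been knocked to about (433,-322). All tubes still stand and green still hangs. I'll fit red's pose on the counter plane.

Run:
```python
from m import *
for s,c in((sd,A),(sc,B)):
    H,Sa,V=cv2.split(cv2.cvtColor(s["pixels"],cv2.COLOR_BGR2HSV))
    m=(((H<6)|(H>174))&(Sa>120)&(V>40)).astype(np.uint8)
    cs,h=cv2.findContours(m,cv2.RETR_CCOMP,cv2.CHAIN_APPROX_NONE)
    for q,hh in zip(cs,h[0]):
        if len(q)<15 or not(80<q[:,0,0].mean()<240 and q[:,0,1].mean()>260): continue
        P=ray(c,q[:,0,:],8)[:,:2].astype(np.float32); M=cv2.moments(q); 
        cc=ray(c,[M['m10']/M['m00'],M['m01']/M['m00']],8)[0]
        print("hole" if hh[3]>=0 else "outer",len(q),cv2.minAreaRect(P),cc.round(1))
```

```text
outer 146 ((433.6630859375, -321.3330993652344), (45.76548385620117, 129.04356384277344), 89.45339965820312) [ 432.6 -321.7    8. ]
hole 22 ((379.32159423828125, -319.6029052734375), (20.325807571411133, 14.361230850219727), 1.6966208219528198) [ 379.4 -319.8    8. ]
hole 33 ((476.4333801269531, -322.8561096191406), (26.533601760864258, 28.378387451171875), 79.3963851928711) [ 476.3 -322.     8. ]
outer 115 ((434.9486389160156, -319.8369140625), (45.55796432495117, 131.6152801513672), 89.78427124023438) [ 439.5 -320.7    8. ]
hole 30 ((478.36376953125, -321.08984375), (25.374303817749023, 27.94879150390625), 1.577143907546997) [ 478.5 -320.9    8. ]
```

```bash
python3 go.py 419.5 -321 60 180 0 -0.8
```

```text
[ 0.  -0.2 -0.6] [ -7.8 121.4 160.9]
```

Converted, 161 mm / 400 = 0.4025, 140 mm / 400 = 0.35, -0.6 degrees / 90 = -0.0067.

Emit:
steer_hand:
  rows:
    - [[0,-0.0022,-0.0067,-0.01,0.1,0.125,70],[0,-0.0022,-0.0067,-0.0195,0.2,0.25,70],[0,-0.0022,-0.0067,-0.0195,0.3035,0.35,70],[0,-0.0022,-0.0067,-0.0195,0.3035,0.4025,70],[0,-0.0022,-0.0067,-0.0195,0.3035,0.4025,70],[0,-0.0022,-0.0067,-0.0195,0.3035,0.4025,70]]

```text
time: 34.58
tool_pos: [420.0, -321.3, 60.7]
tcp_rot: [179.9, 0.1, -0.5]
ft_force: [0.2, 0.6, 0.8]
finger_gap: 70.2
grip_force: 0.0
```

```bash
python3 go.py 419.5 -321 -1 180 0 -0.8
```

```text
[0.1 0.1 0.3] [-0.4 -0.3 61.7]
```

Converted, 61.7 mm / 400 = 0.1543, 30 mm / 400 = 0.075, 0.3 degrees / 90 = 0.0033.

Emit:
steer_hand:
  rows:
    - [[0,0,0.0033,-0.001,-0.0008,0.075,70],[0,0,0.0033,-0.001,-0.0008,0.1543,70],[0,0,0.0033,-0.001,-0.0008,0.1543,70],[0,0,0.0033,-0.001,-0.0008,0.1543,35],[0,0,0.0033,-0.001,-0.0008,0.1543,35],[0,0,0.0033,-0.001,-0.0008,0.1543,35],[0,0,0.0033,-0.001,-0.0008,0.1543,35],[0,0,0.0033,-0.001,-0.0008,0.1543,35]]
  clamp_n: 60

```text
time: 35.58
tool_pos: [420.4, -322.1, 0.2]
tcp_rot: [179.9, 0.0, -1.0]
ft_force: [-0.6, 2.1, 6.8]
finger_gap: 42.0
grip_force: 61.1
```

Emit:
steer_hand:
  rows:
    - [[0,0,0,0,0,0,35],[0,0,0,0,0,-0.075,35],[0,0,0,0,0,-0.225,35],[0,0,0,0,0,-0.35,35],[0,0,0,0,0,-0.35,35],[0,0,0,0,0,-0.35,35]]

```text
time: 36.33
tool_pos: [419.5, -321.0, 138.2]
tcp_rot: [180.0, 0.2, -1.0]
ft_force: [-0.3, 0.0, -1.5]
finger_gap: 41.7
grip_force: 61.2
```

Create eye.py:
```python
from m import *; from hang import *; from bench import r
s=r.sense(); M=R.from_euler('xyz',s["tcp_rot"],degrees=True)
S=[r.snapshot(n) for n in("side","scene")]; guess=s["tool_pos"]+M.apply([58,0,-6]); C=[]
for u in S:
    c=cam(u); g=proj(c,guess)[0]; H,Sa,V=cv2.split(cv2.cvtColor(u["pixels"],cv2.COLOR_BGR2HSV))
    m=(((H<6)|(H>174))&(Sa>120)&(V>25)).astype(np.uint8)
    cs,h=cv2.findContours(m,cv2.RETR_CCOMP,cv2.CHAIN_APPROX_NONE)
    for q,hh in zip(cs,h[0]):
        mm=cv2.moments(q)
        if hh[3]>=0 and mm['m00']>20:
            p=np.array([mm['m10'],mm['m01']])/mm['m00']
            if np.linalg.norm(p-g)<25: print(g.round(1),p.round(1),mm['m00']); C.append(p)
if len(C)==2:
    X,e=tri(*C); print(X.round(1),e.round(2),M.inv().apply(X-s["tool_pos"]).round(1))
```

```bash
python3 eye.py
```

```text
[207.  299.5] [206. 300.] 123.0
[117.2 241. ] [117.4 241.1] 87.5
[ 475.3 -320.4  140.8] 0.23 [55.7 -1.6 -2.8]
```

```bash
sed -i "s/\[180,0,180\]/[180,0,0]/" hang.py
```

Run:
```python
from hang import *; from bench import r
s=r.sense(); et=np.array([57,-.5,-4.5])
for t,sd in((30,95),(30,35),(45,32)): print(t,sd,*delta(et,ROOT["r"],t,sd,s),target(et,ROOT["r"],t,sd)[0].round(1))
```

```text
30 95 [-1.2 30.3  4.3] [ 99.6 -43.8 -79.3] [ 519.4 -278.2  214.9]
30 35 [-1.2 30.3  4.3] [129.9 -41.4 -27.5] [ 549.2 -281.   162.9]
45 32 [-1.8 45.3  4.2] [141.4 -40.5 -13.9] [ 560.7 -282.1  149.2]
```

Converted, 99.6 mm / 400 = 0.249, -43.8 mm / 400 = -0.1095, 30.3 degrees / 90 = 0.3367.

Emit:
steer_hand:
  rows:
    - [[0,0.0889,0.0111,0,0,-0.125,35],[-0.0044,0.1778,0.0222,0.05,-0.025,-0.1983,35],[-0.0089,0.2667,0.0333,0.125,-0.055,-0.1983,35],[-0.0133,0.3367,0.0478,0.1875,-0.0825,-0.1983,35],[-0.0133,0.3367,0.0478,0.249,-0.1095,-0.1983,35],[-0.0133,0.3367,0.0478,0.249,-0.1095,-0.1983,35],[-0.0133,0.3367,0.0478,0.249,-0.1095,-0.1983,35]]

```text
time: 37.3
tool_pos: [519.4, -278.5, 215.0]
tcp_rot: [-180.0, -30.0, -5.4]
ft_force: [0.4, -0.0, -1.0]
finger_gap: 42.2
grip_force: 61.2
```

Run:
```python
from h import *; from bench import r
print(r.sense()["joint_pos"].round(1))
s=r.snapshot("side");t=r.snapshot("scene");np.save("side.npy",s,allow_pickle=True);np.save("scene.npy",t,allow_pickle=True)
a=cv2.resize(s["pixels"][190:310,185:281],(480,600),interpolation=2)[:,:400]
b=cv2.resize(t["pixels"][120:240,110:206],(480,600),interpolation=2)[:,:400]
cv2.imwrite("pics/r2.png",np.hstack([a,b]))
```

```text
[-44.6 -18.2 116.2  21.5  59.8  43.5]
```

View pics/r2.png

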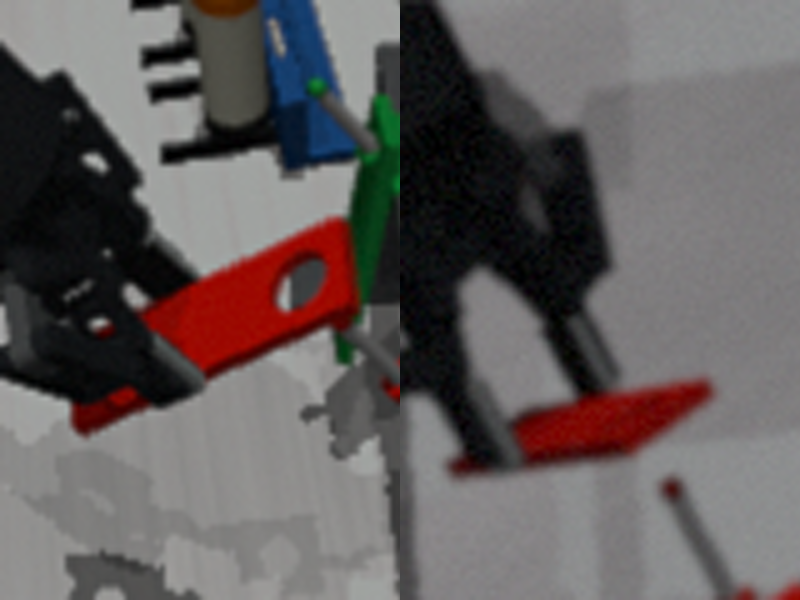

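The eye at (302,282) in the side view lies on the peg's extended axis, predicted at (304,280). The scene view agrees at about (637,428). Threading now.

Converted, 60 mm / 400 = 0.15, 48 mm / 400 = 0.12.

Emit:
steer_hand:
  rows:
    - [[0,0,0,0,0,0.03,35],[0,0,0,0,0,0.06,35],[0,0,0,0,0,0.09,35],[0,0,0,0,0,0.12,35],[0,0,0,0,0,0.15,35],[0,0,0,0,0,0.15,35]]

```text
time: 38.15
tool_pos: [549.6, -281.0, 162.6]
tcp_rot: [-179.9, -30.0, -5.4]
ft_force: [-0.0, 0.4, -0.5]
finger_gap: 41.8
grip_force: 61.2
```

Run:
```python
from bench import r
print(r.sense()["joint_pos"].round(1))
```

```bash
python3 blobs.py | grep red
```

```text
[-42.2 -10.7 115.6  22.2  52.5  43.1]
side red [243  96   8   7  53] [246.4  98.9] [729. 709.   8.]
side red [229 248  51  31 811] [256.4 264.8] [ 609. -163.    8.]
side red [217 282  14   7  48] [223.1 285.1] [ 514. -208.    8.]
scene red [374 121   9   8  56] [378.4 124.1] [730. 715.   8.]
scene red [147 224  40  16 372] [164.8 231.5] [ 431. -141.    8.]
scene red [172 238  26  24 332] [184.6 247.7] [ 510. -162.    8.]
```

No contact forces, so it's threaded. I'll swing the handle down about 22° around the eye.

Converted, 24 mm / 400 = 0.06, 16.9 mm / 400 = 0.0423, 22 degrees / 90 = 0.2444.

Emit:
steer_hand:
  rows:
    - [[0,0.0889,0,0.0025,0,0.0225,35],[0,0.1667,0,0.0083,0,0.0423,35],[0,0.2444,0,0.0163,0,0.06,35],[0,0.2444,0,0.0163,0,0.06,35],[0,0.2444,0,0.0163,0,0.06,35]]

```text
time: 38.88
tool_pos: [567.5, -283.9, 147.7]
tcp_rot: [179.9, -52.0, -5.4]
ft_force: [0.5, 0.3, -0.6]
finger_gap: 42.0
grip_force: 61.2
```

Run:
```python
from bench import r
print(r.sense()["joint_pos"].round(1))
```

```text
[-50.1 -14.  130.7  61.7  38.9   3.4]
```

Emit:
steer_hand:
  rows:
    - [[0,0,0,0,0,0,50],[0,0,0,0,0,0,65],[0,0,0,0,0,0,80],[0,0,0,0,0,0,80],[0,0,0,0,0,0,80],[0,0,0,0,0,0,80]]

```text
time: 39.62
tool_pos: [567.4, -283.3, 146.7]
tcp_rot: [180.0, -52.1, -5.4]
ft_force: [-0.1, 0.8, 0.1]
finger_gap: 79.8
grip_force: 0.0
```

Emit:
steer_hand:
  rows:
    - [[0,0,0,0,0,-0.075,80],[0,0,0,0,0,-0.15,80],[0,0,0,0,0,-0.25,80],[0,0,0,0,0,-0.375,80],[0,0,0,0,0,-0.375,80],[0,0,0,0,0,-0.375,80]]

```text
time: 40.38
tool_pos: [449.7, -272.5, 238.8]
tcp_rot: [179.9, -52.1, -5.4]
ft_force: [0.6, 0.2, -0.5]
finger_gap: 80.2
grip_force: 0.0
```

Emit:
steer_hand:
  rows:
    - [[0,0,0,0,0,0,80],[0,0,0,0,0,0,80],[0,0,0,0,0,0,80],[0,0,0,0,0,0,80],[0,0,0,0,0,0,80],[0,0,0,0,0,0,80],[0,0,0,0,0,0,80],[0,0,0,0,0,0,80]]

```text
time: 41.38
tool_pos: [449.6, -272.2, 239.0]
tcp_rot: [179.9, -52.1, -5.3]
ft_force: [-0.8, -0.2, 0.1]
finger_gap: 80.1
grip_force: 0.0
```

```bash
python3 blobs.py
```

```text
side red [243  95   8   8  54] [246.4  98.9] [729. 710.   8.]
side red [242 254  38  50 743] [260.6 276.3] [ 613. -200.    8.]
side green [ 36   0  21  16 136] [45.2  4.8] [-540. 2488.    8.]
side green [ 300    0   78   89 3963] [339.3  40.6] [1363. 1262.    8.]
side green [251 209  21  45 396] [260.9 228.8] [645. -42.   8.]
side green [276 214  25  23 469] [288.  225.2] [725. -44.   8.]
side orange [211 132  12   7  38] [216.2 135.3] [559. 263. 140.]
side orange [216 140   8   6  35] [219.5 142.8] [565. 219. 140.]
side orange [214 146  13   8  43] [220.7 150.3] [564. 180. 140.]
side orange [220 156   9   7  40] [224.  159.2] [568. 134. 140.]
side orange [218 163  13   8  43] [224.7 1
[... 583 characters left out ...]
 26] [507.8 106.5] [1176. 1202.    8.]
scene green [505 118   7  12  31] [508.5 123.6] [1185. 1020.    8.]
scene green [215 198  24  25 327] [226.7 209.8] [519.  12.   8.]
scene green [271 236  30  27 625] [285.3 248.8] [722. -42.   8.]
scene green [204 239   6  11  36] [206.2 244.2] [ 548. -125.    8.]
scene orange [276 135   7   5  29] [279.  137.1] [562. 223. 140.]
scene orange [273 142  13   7  39] [279.9 145.6] [586. 183. 140.]
scene orange [262 149   8   5  34] [265.3 151.1] [565. 138. 140.]
scene orange [259 156  14   8  50] [265.9 160. ] [588.  99. 140.]
scene orange [246 164   8   7  38] [249.4 167.1] [568.  50. 140.]
scene orange [243 173  15   7  53] [250.5 176.7] [592.  14. 140.]
```

Run:
```python
from m import *; from hang import ROOT
from bench import r
S=R.from_euler('z',-5.4,degrees=True)
for k in "gr":
    for dz in(160,):
        P=[np.array(ROOT[k])+S.apply(v)-[0,0,0] for v in([-8,22,15],[-8,-22,15],[-8,22,-115],[-8,-22,-115],[-8,0,-7])]
        print(k,proj(A,P).round(0).tolist(),proj(B,P).round(0).tolist())
H,Sa,V=cv2.split(cv2.cvtColor(sd["pixels"],cv2.COLOR_BGR2HSV))
m=((H<6)|(H>174))&(Sa>120)&(V>25); g=(H>45)&(H<75)&(Sa>130)&(V>30)
for y in range(205,310): print(y,''.join('R' if m[y,x] else 'G' if g[y,x] else '.' for x in range(238,292)))
```

```text
g [[258.0, 212.0], [260.0, 225.0], [258.0, 246.0], [260.0, 259.0], [259.0, 225.0]] [[227.0, 199.0], [214.0, 210.0], [229.0, 244.0], [217.0, 255.0], [221.0, 213.0]]
r [[264.0, 256.0], [266.0, 274.0], [264.0, 289.0], [266.0, 306.0], [265.0, 271.0]] [[184.0, 234.0], [168.0, 247.0], [190.0, 279.0], [176.0, 292.0], [178.0, 248.0]]
205 ......................................................
206 .........GG...........................................
207 .........GGG..........................................
208 .........GGG..........................................
209 ......................GGG.............................
210 ......................GGG.............................
211 ......................GGG.............................
212 ......................GGGG.GGGGG......................
213 ......................GGGGGGGGGG......................
214 .....................GGGGGGGGGGG................GGGG..
215 .....................GGGGGGGGGGGG...........GGGGGGGGGG
216 ......................GGGGGGGGGGG.........GGGGGGGGGGGG
217 ......................GGGGGGGGGGG........GGGGGGGGGGGGG
218 .
[... 4722 characters left out ...]
..RRRRRRRR.........................................
299 .....RRRRRRR..........................................
300 .....RRRRRR...........................................
301 .....RRRRRR...........................................
302 .....RRRRR............................................
303 .....RRRR.............................................
304 .......R..............................................
305 ......................................................
306 ......................................................
307 ......................................................
308 ......................................................
309 ......................................................
```

Both hang leaning, with the lower end towards the robot. I'll intersect the end-edge midpoints with each peg's vertical plane to check length and lean, and check for motion.

Run:
```python
from m import *; from hang import ROOT
S=R.from_euler('z',-5.4,degrees=True).as_matrix()
def plane(c,uv,root):
    a=ray(c,uv,0)[0]; o=c[2][:3,3]; n=S[:,1]; t=((np.array(root)-o)@n)/((a-o)@n); p=o+t*(a-o); return (S.T@(p-root)).round(1)
for nm,k,top,bot in(("red","r",(267.5,263),(243.5,296.5)),("green","g",(260,216),(252.5,249))):
    print(nm,"top",plane(A,top,ROOT[k]),"bottom",plane(A,bot,ROOT[k]))
H,Sa,V=cv2.split(cv2.cvtColor(sc["pixels"],cv2.COLOR_BGR2HSV))
m=((H<8)|(H>172))&(Sa>110)&(V>20); g=(H>45)&(H<75)&(Sa>100)&(V>20)
for y in range(180,275): print(y,''.join('R' if m[y,x] else 'G' if g[y,x] else '.' for x in range(145,245)))
```

```text
red top [-2.8 -0.  20.6] bottom [ -57.2   -0.  -102.8]
green top [-5.2  0.  22.7] bottom [-25.1   0.  -99.1]
180 ....................................................................................................
181 ....................................................................................................
182 ....................................................................................................
183 .................................................................G..................................
184 ................................................................GG..................................
185 ....................................................................................................
186 ....................................................................................................
187 ....................................................................................................
188 ....................................................................................................
189 ..........................................
[... 8283 characters left out ...]
......................................................................
269 ....................................................................................................
270 ....................................................................................................
271 ....................................................................................................
272 ....................................................................................................
273 ....................................................................................................
274 ....................................................................................................
```

Emit:
steer_hand:
  rows:
    - [[0,0,0,0,0,0,80],[0,0,0,0,0,0,80],[0,0,0,0,0,0,80],[0,0,0,0,0,0,80],[0,0,0,0,0,0,80],[0,0,0,0,0,0,80],[0,0,0,0,0,0,80],[0,0,0,0,0,0,80]]
  lines: "1,1"

```text
time: 42.48
```

```bash
python3 blobs.py | grep -E "side red|side green|scene red"
```

Run:
```python
from m import *
for a,b in(((219.5,142.8),(279,137.1)),((224,159.2),(265.3,151.1)),((228.8,178.1),(249.4,167.1))): print(tri(a,b)[0].round(1))
```

```text
side red [243  95   8   8  54] [246.4  98.9] [729. 710.   8.]
side red [242 254  38  50 742] [260.6 276.2] [ 613. -200.    8.]
side green [ 37   0  20  16 127] [45.3  5. ] [-538. 2483.    8.]
side green [ 300    0   78   88 3988] [339.3  40.3] [1364. 1266.    8.]
side green [251 209  21  45 394] [260.9 228.8] [645. -42.   8.]
side green [276 214  25  23 467] [288.1 225.2] [725. -44.   8.]
scene red [374 121   9   8  54] [378.2 124.1] [730. 715.   8.]
scene red [169 233  29  29 430] [183.2 246.1] [ 504. -159.    8.]
[564.6 217.6 142.7]
[568.3 131.2 143.5]
[571.   43.6 143.7]
```

Everything is at rest: tube knobs upright at the fence and both spanners on their pegs. Handing in.

```bash
python3 -c "
from bench import r
print(r.hand_in())"
```

```text
the job is handed in; nothing more can be done
None
```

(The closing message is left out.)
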